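# Clear the brake-pad gauge and hold the pad home for its reading

### The arm

A 6-joint arm with a two-finger parallel gripper is mounted at the origin on the work surface. World frame = base frame: x ahead of the robot, y to its left, z up, the work surface at z = 0. Lengths are in m, angles in rad, forces in N, time in s.
With the tool pointing down it reaches from about 0.3 to 0.85 m from the base axis. Payload 4.2 kg.
Tool frame: the origin (TCP) lies at the very end of the fingers, on their centre line; the grasp point (between the pads) lies 19 mm behind it (bot.grasp_offset is the distance from the TCP to the grasp point, in m); z points along the fingers, y is the direction in which the jaws open and shut (so a half turn about z gives the same grasp; the last joint's range is limited). The gripper opens to 91 mm and grips with 3 to 60 N. Pads are 32 mm wide; open, the fingers measure 118 mm over their backs; the gripper's body (76 mm by 178 mm) begins 60 mm behind the grasp point.
Start: joints at [-1.146, 0.32, 1.565, -0, 1.257, -0.02], TCP at [0.247, -0.519, 0.214] pointing down, gripper open.
Joint ranges: [-3.11, 3.11], [-0.84, 2.01], [0.21, 2.61], [-1.34, 4.49], [0.05, 2.63], [-2.56, 2.56]. Speed limits (rad/s): [2.57, 2.57, 3.14, 3.14, 3.14, 3.14].

### API

Orientations are given as a unit quaternion [x, y, z, w].
In Python, from plant import bot, vision, find_in gives the robot as it stands.
- The arm moves only by the tool play_rows, never from a script. Its argument "steps" is a list that holds one entry, the list of rows, each a list of 7 numbers: the closure, from 0 (fully open) to 1 (shut), then the shift along the tool's x, y, z in cm, then the turn, a rotation vector about the tool's x, y, z in degrees. In form: [[[hand, x, y, z, wx, wy, wz], ...]]. A call has exactly 8 rows; each row is the pose to reach, as a shift and turn from the pose commanded when the call began, along the tool's axes at that moment; what a row does not reach only later rows make up. A row lasts 1/10 s, in which the tool goes at most 50 mm and 8.59 degrees, less where a joint would pass 70% of its speed; a pose out of reach is approached as far as the arm can. A call with a gripper value outside its range is refused whole. The fingers move at their own pace and stop on an object; the grip force is fixed at half the most. Time passes only in rows, so rows that repeat a pose let the fingers close, or fill a call up. It gives the time, the measured TCP pose, the force and the opening at its end, in the units of the state.
- bot.read_state(): the state, without advancing time (a new reading comes with each control period).
- vision.read_camera(name): name is "side" or "top"; returns a dict with "pixels" (384x512x3 uint8, blue, green, red), "vertical_fov" (degrees; the focal length in pixels is half the picture's height over the tangent of half this angle, whatever the lens; pixels are square), "cx", "cy" (the principal point, pixels), "eye" and "attitude" of the camera in the world. Camera axes: x right, y up, looking along -z (the intrinsics and any distortion apply to the point x, -y, -z); pixel columns grow to the right and rows downward; lengths in m; the calibration is good to about 2 mm. A picture is of the moment at which its call begins. There is no depth.
- bot.sign_off(): hands the job in, once; it reports no verdict.
Trained networks look in the newest picture that a camera, given by its name, has taken for a name from the list of things; names that differ only in an ending like _2 or _b are one class to them, and where a whole thing is asked for, a point or a joint stands for the part that bears it (a point fixed in the world has none). Each returns a list of dicts, best first, with "score" (0 to 1); they miss things now and then, are a little off and sometimes report something else, mostly with a low value. They report only what shows in the picture. A call takes as long as a camera call.
- find_in(camera, label): "at" ([x, y, z] in m, in the coordinates of the camera as it stood for that picture, good to about 4 mm: the middle of the surface that is visible of it).
The state is a dict: "time": time; "qpos": joint angles; "joint_velocities": joint speeds; "tau": joint torques, N m; "tool_pos": TCP position; "ee_rot": TCP orientation; "wrist_force": force on the tool from outside, world axes, zero at the start; "torque": the same for the moment, N m; "finger_gap": finger opening in m.
Only numpy, scipy, OpenCV 4.12 (cv2) and the standard library are available. Lean on these libraries where they do the work, as an engineer would, in place of code of your own. Each camera call takes 0.05 s, during which the arm holds its last target.

### The job

Take the scraper block by its wooden handle and sweep all three rust chips off the gauge's steel bed into the blue tray beside it; the chips are sharp, so keep the gripper's fingers off them. Then, still holding the block, use it to push the brake pad squarely and gently along the bed against the sprung plunger until the pad sits home against both brass stops, and finish while holding it there, pressing lightly with the block so that the gauge can be read. Leave the socket, the tin and the carton where they stand.

Things in the scene. Friction and masses are not known exactly. Their poses are not given: they have to be found in the camera images.
- gauge: Fixed brake-pad gauge. Origin on the bench under the bed; x along the bed towards plunger and stops (pushing direction), y to the tray, z up. Steel bed: top 30 mm above the bench, x -130..160, y -75..75 mm, no rims. Housing and dial behind the stops: x 105..155, y -28..28 mm, 40 mm over the bed. Pad centre when home: x 62 mm, y 0.
- tray_center (a point): Middle of the floor of the blue chip tray fixed along the bed's +y side (gauge x 0, y 123 mm); inside 252 mm along gauge x, y 75..171 mm; floor 4 mm, rims 26 mm above the bench. Chips drop from the bed's edge into it.
- stop_left: Brass stop, 20 x 18 x 14 mm, fixed on the bed at gauge y = +42 mm; origin at the middle of the foot of the face that the pad meets (gauge x = 85 mm).
- stop_right: The same brass stop at gauge y = -42 mm.
- plunger (a joint): Travel (m) of the sprung plunger, a 10 mm round rod along gauge x half-way between the stops, axis 8 mm above the bed: 0 free, 0.015 with the pad against the stops. Spring 3.6 N at 0, 8.1 N at 0.015; it springs back when released. A red band on its tail comes further out behind the housing as it is pressed.
- plunger_tip (a point): Flat tip of the plunger, centre; when free it stands 15 mm in front of the stop faces (gauge x = 70 mm, y = 0).
- scraper: The scraper block; origin at the centre of its underside, axes as at scraper_handle.
- scraper_handle (a point): Centre of the handle of the loose scraper block, 46 mm above its underside; 0.12 kg, standing on the bench. Orange foot 28 mm (x) x 62 mm (y) x 20 mm high; on it the wooden handle, 20 mm (x) x 44 mm (y), from 20 to 72 mm above the underside. Same both ways round. Grip the handle across its 20 mm, clear of the foot.
- pad: The brake pad; origin at the centre of its underside, axes as at pad_center.
- pad_center (a point): Half-way up the loose brake pad (8 mm above its underside), about 0.3 kg, lying flat on the bed some 12 cm short of the stops, roughly square to them: green backing plate 46 mm (x, the way it is pushed) x 100 mm (y) x 7 mm, on it a dark lining 46 x 78 x 9 mm.
- socket: Bystander: steel wheel-nut socket, 26 mm round, 38 mm high, standing; origin under its centre.
- tin: Bystander: tin, 74 mm round, 60 mm high, yellow label; origin under its centre.
- carton: Bystander: cardboard box 70 x 100 x 45 mm; origin under its centre.
- chip0: Sharp rust chip 0 (loose, red-brown); origin at the centre of its underside.
- chip0_center (a point): Centre of rust chip 0, a stepped flake 15 x 12 x 9 mm high, 12 g, lying on the bed between the pad and the plunger, within gauge x 8..40 mm and y -50..54 mm.
- chip1: Sharp rust chip 1 (loose, red-brown); origin at the centre of its underside.
- chip1_center (a point): Centre of rust chip 1, a stepped flake 15 x 12 x 9 mm high, 12 g, lying on the bed between the pad and the plunger, within gauge x 8..40 mm and y -50..54 mm.
- chip2: Sharp rust chip 2 (loose, red-brown); origin at the centre of its underside.
- chip2_center (a point): Centre of rust chip 2, a stepped flake 15 x 12 x 9 mm high, 12 g, lying on the bed between the pad and the plunger, within gauge x 8..40 mm and y -50..54 mm.

How it is judged:
By the outcome, as a careful person would: the job done as asked, in the order asked, and still so for the second after the job is handed in, while the arm keeps its last pose, push and grip.
It also fails if it takes over 56 s, if anything falls off the work surface, if the arm or the gripper's body presses on something with over 40 N, if the wrist force passes 120 N, or if a joint passes its speed limit or range.

## Working session

There is one attempt and no reset: what is moved stays moved. The work goes in short steps, Python scripts to look and compute and a tool call to move; the robot and the scene stay as the last step left them, time stands still between calls to the robot, and variables do not carry over. Pictures are saved under pics/ and viewed, and the job is handed in when it is done.

Besides the shell and the picture viewer there is one more tool, called after "Call:" by a JSON object that holds its "fn" and its "kwargs", one argument or row to a line. play_rows: Moves the arm, as the interface text tells. Its arguments: {"type":"object","properties":{"steps":{"type":"array","items":{"type":"array","items":{"type":"array","items":{"type":"number"}}}}},"required":["steps"]}

```bash
ls; mkdir -p pics; python3 - <<'E'
from plant import bot, vision, find_in
import cv2, numpy as np
print(bot.read_state())
for n in ("top","side"):
    c=vision.read_camera(n); cv2.imwrite(f"pics/{n}0.png",c["pixels"])
    print({k:v for k,v in c.items() if k!="pixels"})
    for l in ["gauge","tray_center","stop_left","stop_right","plunger_tip","scraper_handle","scraper","pad_center","pad","socket","tin","carton","chip0_center","chip1_center","chip2_center"]:
        try:
            for d in find_in(n,l)[:3]: print(n,l,d)
        except Exception as e: print(l,e)
E
```

```text
pics
{'time': 0.0, 'qpos': array([-1.14603521e+00,  3.20287050e-01,  1.56570382e+00, -3.41759032e-06,
        1.25739344e+00, -1.99825747e-02]), 'joint_velocities': array([ 0.00040286, -0.00176907, -0.00020944,  0.00181373, -0.00205095,
        0.00115056]), 'tau': array([ 2.92754492e-03, -4.12452900e+01, -2.31972635e+01,  7.29709561e-02,
        4.58345900e-02, -1.31220304e-04]), 'tool_pos': array([ 0.24717481, -0.51858682,  0.21311345]), 'ee_rot': array([ 9.75376590e-01,  2.20544113e-01, -1.81662769e-04, -8.77217178e-04]), 'wrist_force': array([-0.01748378,  0.24132427, -0.78945265]), 'torque': array([-0.01663527, -0.00293837,  0.03049778]), 'finger_gap': 0.09121523818227743}
{'vertical_fov': 50.59094724947748, 'cx': 256.70572688806897, 'cy': 198.59140418331316, 'eye': array([0.28837382, 0.00786913, 1.35874334]), 'attitude': array([-0.07905348,  0.08461523,  0.7127374 , -0.69180648])}
top tray_center {'at': [-0.0765, -0.0471, -1.3545], 'score': 0.61}
top scraper_handle {'at': [0.2494, -0.1406, -1.2937], 'score': 0.47}
top scraper {'at': [0.2491, -0.1382, -1.2946], 'score': 0.61}
to
[... 790 characters left out ...]
scraper_handle {'at': [-0.1831, -0.2882, -0.8547], 'score': 0.57}
side scraper {'at': [0.236, 0.0424, -1.3746], 'score': 0.59}
side pad_center {'at': [0.056, -0.0567, -1.1851], 'score': 0.6}
side pad {'at': [0.0549, -0.0602, -1.1862], 'score': 0.96}
side socket {'at': [0.0595, 0.131, -1.5241], 'score': 0.57}
side tin {'at': [0.3248, 0.1566, -1.5257], 'score': 0.79}
side carton {'at': [-0.1842, -0.2885, -0.8521], 'score': 0.86}
side chip0_center {'at': [0.2362, 0.0446, -1.3738], 'score': 0.52}
side chip0_center {'at': [-0.0604, -0.0041, -1.2932], 'score': 0.33}
side chip1_center {'at': [0.0519, -0.058, -1.1866], 'score': 0.74}
side chip2_center {'at': [0.2335, 0.0419, -1.3715], 'score': 0.22}
```

View pics/top0.png

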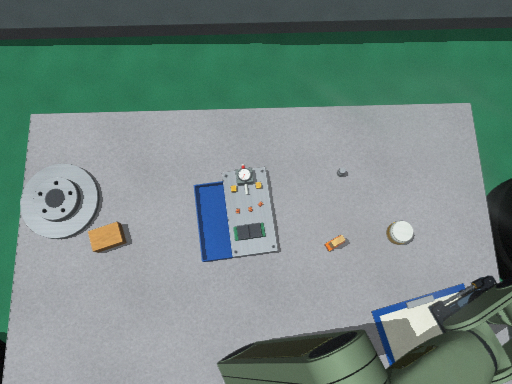

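View pics/side0.png

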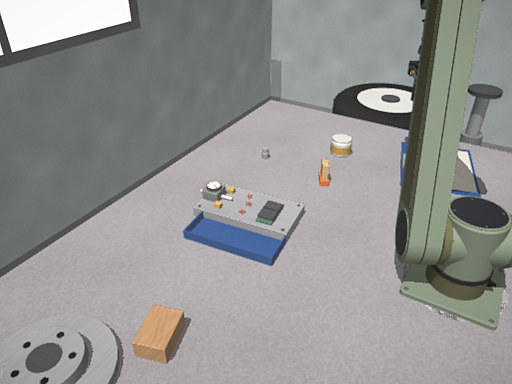

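```bash
cat > h.py <<'E'
from plant import bot, vision, find_in
import cv2, numpy as np
from scipy.spatial.transform import Rotation as R
def cam(n):
    return vision.read_camera(n)
def K(c):
    f=192/np.tan(np.radians(c["vertical_fov"]/2)); return f
def pix2w(c,u,v,z):
    f=K(c); d=R.from_quat(c["attitude"]).apply([(u-c["cx"])/f,-(v-c["cy"])/f,-1.]); e=np.array(c["eye"])
    return e+d*(z-e[2])/d[2]
def w2pix(c,p):
    f=K(c); q=R.from_quat(c["attitude"]).inv().apply(np.array(p)-c["eye"])
    return np.array([c["cx"]+f*q[...,0]/-q[...,2], c["cy"]-f*q[...,1]/-q[...,2]]).T
def c2w(c,p): return np.array(c["eye"])+R.from_quat(c["attitude"]).apply(p)
def crop(c,u0,v0,u1,v1,s,name):
    im=c["pixels"][v0:v1,u0:u1]; cv2.imwrite("pics/"+name,cv2.resize(im,None,fx=s,fy=s,interpolation=cv2.INTER_CUBIC))
E
python3 - <<'E'
from h import *
t=cam("top"); s=cam("side")
crop(t,180,155,290,270,5,"tc.png"); crop(t,310,155,420,265,5,"tc2.png"); crop(s,175,170,315,270,5,"sc.png"); crop(s,255,120,365,200,6,"sc2.png")
for l in ["tray_center","scraper_handle","pad_center","tin","carton"]:
    for d in find_in("top",l)[:1]: print("top",l,c2w(t,d["at"]))
for l in ["gauge","tray_center","stop_left","scraper_handle","pad_center","tin","carton","socket"]:
    for d in find_in("side",l)[:1]: print("side",l,c2w(s,d["at"]))
st=bot.read_state(); print(w2pix(t,st["tool_pos"]),w2pix(s,st["tool_pos"]))
E
```

```text
top tray_center [0.55958421 0.07355875 0.03152556]
top scraper_handle [ 0.44041395 -0.2527369   0.06470104]
top pad_center [0.48982037 0.02192132 0.04801898]
top tin [ 0.47057712 -0.4668676   0.06103952]
top carton [0.48792448 0.48498904 0.04643725]
side gauge [0.54953096 0.09400519 0.02017959]
side tray_center [0.54747048 0.09238126 0.02189052]
side stop_left [0.63959717 0.08006636 0.0365355 ]
side scraper_handle [ 0.44278273 -0.2439165   0.03318881]
side pad_center [0.48767489 0.03481103 0.0535941 ]
side tin [ 0.46466978 -0.44898538  0.03912778]
side carton [0.47894494 0.5069782  0.044708  ]
side socket [0.47568901 0.50500757 0.04627503]
[447.99957572 303.99194693] [418.57471625 105.98192047]
```

View pics/tc.png

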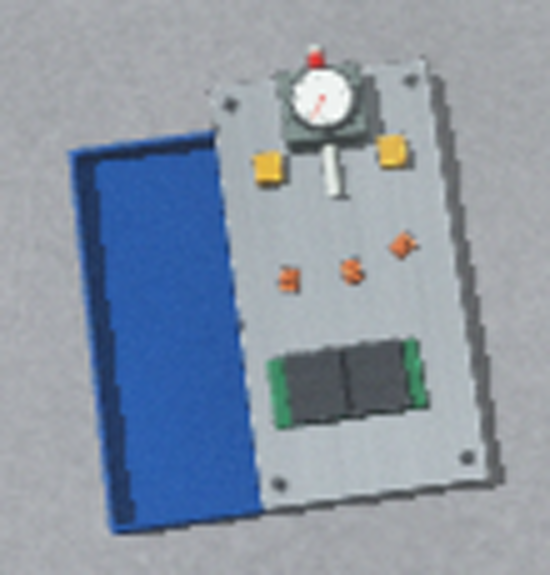

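View pics/tc2.png

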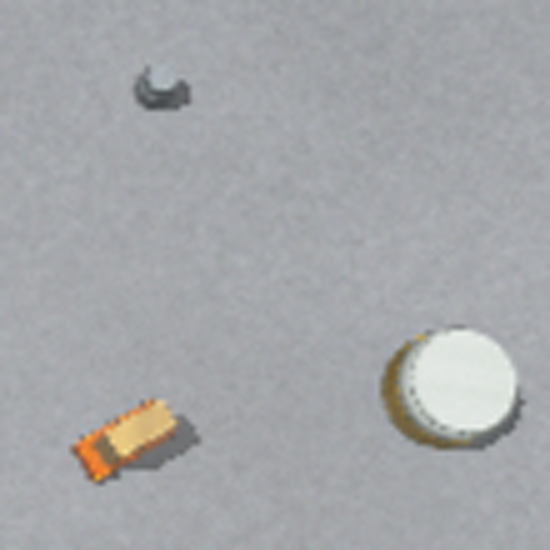

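View pics/sc.png

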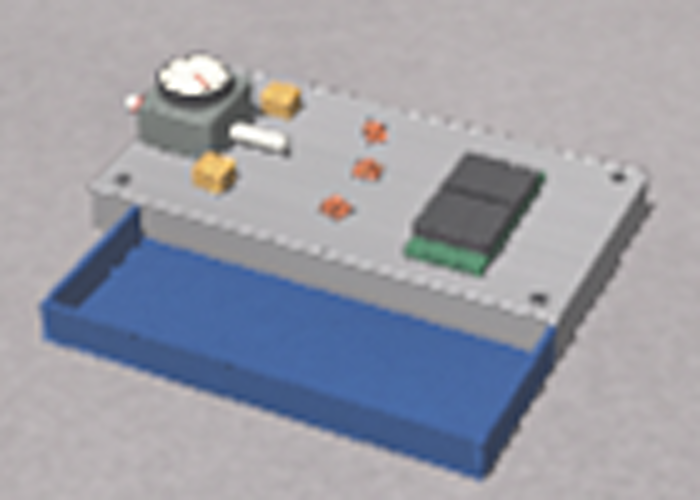

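View pics/sc2.png

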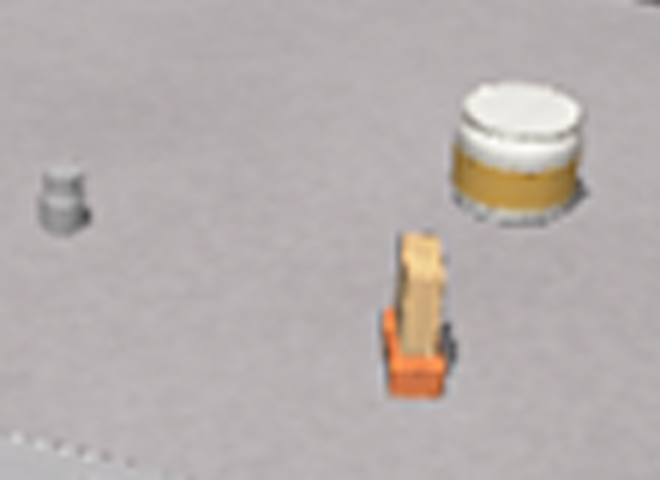

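```bash
cat > fit.py <<'E'
from h import *
from scipy.optimize import least_squares
t=cam("top"); s=cam("side")
T=lambda x,y:(180+(x+.5)/5-.5,155+(y+.5)/5-.5)
T2=lambda x,y:(310+(x+.5)/5-.5,155+(y+.5)/5-.5)
S=lambda x,y:(175+(x+.5)/5-.5,170+(y+.5)/5-.5)
S2=lambda x,y:(255+(x+.5)/6-.5,120+(y+.5)/6-.5)
def G(p,P):
    P=np.array(P,float); a=p[2]; return np.array([p[0]+np.cos(a)*P[:,0]-np.sin(a)*P[:,1],p[1]+np.sin(a)*P[:,0]+np.cos(a)*P[:,1],P[:,2]]).T
corn=[(.16,.075,.03),(.16,-.075,.03),(-.13,.075,.03),(-.13,-.075,.03)]
tp=np.array([T(212,93),T(427,62),T(263,513),T(495,483)])
sp=np.array([S(92,190),S(262,75),S(555,325),S(648,172)])
def r(p,which="ts"):
    o=[]
    if "t" in which:o.append(w2pix(t,G(p,corn))-tp)
    if "s" in which:o.append(w2pix(s,G(p,corn))-sp)
    return np.concatenate(o).ravel()
for w in("t","s","ts"):
    f=least_squares(r,[.56,.03,0.1],args=(w,)); print(w,f.x,np.degrees(f.x[2]),np.round(f.fun,1))
g=f.x
def inv(W):
    a=g[2];d=np.array(W)[:2]-g[:2];return np.array([np.cos(a)*d[0]+np.sin(a)*d[1],-np.sin(a)*d[0]+np.cos(a)*d[1]])*1000
if __name__=="__main__":
    for n,q,z in [("stopL",T(268,168),.044),("stopR",T(393,152),.044),("tip",T(338,196),.043),("c0",T(289,279),.036),("c1",T(352,271),.036),("c2",T(402,245),.036),("padc TL",T(283,357),.046),("padTR",T(404,340),.046),("padBL",T(293,418),.046),("padBR",T(413,402),.046)]:
        print("top",n,inv(pix2w(t,*q,z)).round(1))
    for n,q,z in [("c0",S(336,208),.034),("c1",S(367,169),.034),("c2",S(375,132),.034),("stopL",S(212,158),.044),("tip",S(287,138),.038),("pad",S(470,153),.046),("pad",S(540,170),.046),("pad",S(417,233),.046),("pad",S(490,252),.046)]:
        print("side",n,inv(pix2w(s,*q,z)).round(1))
    # scraper
    for n,q,z in [("handle top",T2(107,437),.072),("ht",T2(167,401),.072),("ht",T2(120,460),.072),("ht",T2(178,425),.072),("foot",T2(73,453),.02),("foot",T2(98,483),.01),("foot",T2(112,474),.02)]:
        print("top",n,pix2w(t,*q,z).round(4))
    for n,q,z in [("handle top L",S2(402,237),.072),("hR",S2(436,236),.072),("hF",S2(404,268),.072),("hF",S2(443,270),.072),("foot",S2(391,363),.02),("foot",S2(446,359),.02),("ft",S2(391,397),.0),("ft",S2(441,396),.0),("footbackleft",S2(385,312),.02)]:
        print("side",n,pix2w(s,*q,z).round(4))
E
python3 fit.py
```

```text
t [0.54499466 0.01669333 0.11092117] 6.355315052666808 [-0.2 -0.3  0.3  0.   0.4  0.4 -0.4 -0.1]
s [0.54042756 0.01807326 0.05769866] 3.305889590858802 [ 1.7 -1.9 -5.4 -3.3  0.3  1.2  3.   2.5]
ts [0.54270212 0.01672374 0.08843863] 5.06716035949719 [ 0.7 -0.3  1.4  1.  -0.6  0.7 -1.2  1.2  1.  -1.3 -7.2 -3.2  1.2  0.
  2.2  1.1]
top stopL [98.4 45. ]
top stopR [ 99.6 -39.4]
top tip [74.   0.6]
top c0 [23.1 39.3]
top c1 [23.6 -2.9]
top c2 [ 37.3 -38. ]
top padc TL [-30.2  48.6]
top padTR [-28.4 -31.3]
top padBL [-70.8  46.4]
top padBR [-69.6 -32.2]
side c0 [22.2 39.7]
side c1 [23.6 -2.2]
side c2 [ 36.5 -38.4]
side stopL [102.5  40.3]
side tip [77.7 -4.5]
side pad [-30.3 -27.8]
side pad [-73.2 -30.1]
side pad [-35.9  55. ]
side pad [-78.7  52.8]
top handle top [ 0.4436 -0.2386  0.072 ]
top ht [ 0.4655 -0.2786  0.072 ]
top ht [ 0.4288 -0.2458  0.072 ]
top ht [ 0.4499 -0.2844  0.072 ]
top foot [ 0.44   -0.2254  0.02  ]
top foot [ 0.4208 -0.2423  0.01  ]
top foot [ 0.4254 -0.2501  0.02  ]
side handle top L [ 0.4652 -0.2728  0.072 ]
side hR [ 0.45   -0.2833  0.072 ]
side hF [ 0.4508 -0.2425  0.072 ]
side hF [ 0.4324 -0.2512  0.072 ]
side foot [ 0.448  -0.2306  0.02  ]
side foot [ 0.4245 -0.2496  0.02  ]
side ft [ 0.4454 -0.229   0.    ]
side ft [ 0.4228 -0.244   0.    ]
side footbackleft [ 0.4724 -0.2777  0.02  ]
```

```bash
sed -i 's/o.append(w2pix(s,G(p,corn))-sp)/o.append((w2pix(s,G(p,corn))-sp)[[0,2,3]])/' fit.py; python3 fit.py
```

```text
t [0.54499466 0.01669333 0.11092117] 6.355315052666808 [-0.2 -0.3  0.3  0.   0.4  0.4 -0.4 -0.1]
s [0.54654892 0.01968606 0.11249461] 6.44546641804839 [-0.8 -0.4  0.4 -0.3  0.4  0.5]
ts [0.5459951  0.01782957 0.10984735] 6.293789709754519 [-0.5 -0.6 -0.  -0.3 -0.   0.1 -0.8 -0.4 -0.3 -0.7  0.8 -0.6  0.9  0.3]
top stopL [96.  42.1]
top stopR [ 95.4 -42.3]
top tip [70.6 -1.7]
top c0 [20.6 38.1]
top c1 [20.1 -4.1]
top c2 [ 33.1 -39.6]
top padc TL [-32.6  48.5]
top padTR [-32.4 -31.4]
top padBL [-73.2  47.2]
top padBR [-73.7 -31.4]
side c0 [19.6 38.5]
side c1 [20.1 -3.5]
side c2 [ 32.2 -40. ]
side stopL [100.   37.3]
side tip [74.2 -6.9]
side pad [-34.3 -27.9]
side pad [-77.2 -29.2]
side pad [-38.1  55. ]
side pad [-81.   53.7]
top handle top [ 0.4436 -0.2386  0.072 ]
top ht [ 0.4655 -0.2786  0.072 ]
top ht [ 0.4288 -0.2458  0.072 ]
top ht [ 0.4499 -0.2844  0.072 ]
top foot [ 0.44   -0.2254  0.02  ]
top foot [ 0.4208 -0.2423  0.01  ]
top foot [ 0.4254 -0.2501  0.02  ]
side handle top L [ 0.4652 -0.2728  0.072 ]
side hR [ 0.45   -0.2833  0.072 ]
side hF [ 0.4508 -0.2425  0.072 ]
side hF [ 0.4324 -0.2512  0.072 ]
side foot [ 0.448  -0.2306  0.02  ]
side foot [ 0.4245 -0.2496  0.02  ]
side ft [ 0.4454 -0.229   0.    ]
side ft [ 0.4228 -0.244   0.    ]
side footbackleft [ 0.4724 -0.2777  0.02  ]
```

```bash
cat >> h.py <<'E'
def go(target,yaw=None,level=True):
    """yaw = world angle (deg) of tool y; prints shift cm & rotvec deg in tool axes"""
    st=bot.read_state(); Rt=R.from_quat(st["ee_rot"])
    d=Rt.inv().apply(np.array(target)-st["tool_pos"])*100
    y=Rt.apply([0,1,0]); cy=np.degrees(np.arctan2(y[1],y[0]))
    out=[np.round(d,2)]
    if yaw is not None:
        a=np.radians(yaw); M=R.from_matrix(np.array([[-np.sin(a),np.cos(a),0],[np.cos(a),np.sin(a),0],[0,0,-1]]).T)
        M=R.from_matrix(np.column_stack([[-np.sin(a),np.cos(a),0],[np.cos(a),np.sin(a),0],[0,0,-1]]))
        if np.linalg.det(M.as_matrix())<0: raise SystemExit("det")
        out.append(np.round(np.degrees((Rt.inv()*M).as_rotvec()),2))
    print("t",round(st["time"],2),"pos",st["tool_pos"].round(4),"yaw",round(cy,2),"F",st["wrist_force"].round(2),"gap",round(st["finger_gap"],4),"q6",st["qpos"][5].round(3)); print(*out)
E
python3 - <<'E'
from h import *
go([.448,-.262,.12],28.3)
E
```

```text
t 2.55 pos [ 0.2474 -0.5191  0.214 ] yaw -64.52 F [-0.1  -0.11 -0.64] gap 0.0915 q6 -0.02
[ 29.17 -14.58   9.4 ] [  0.     0.   -92.82]
```

Call:
{"fn": "play_rows", "kwargs": {
  "steps": [
    [[0,3.6,-1.8,1,0,0,-8],[0,7.2,-3.6,2,0,0,-16],[0,11,-5.5,3,0,0,-24],[0,15,-7.4,4,0,0,-32],[0,19,-9.4,5,0,0,-40],[0,23,-11.4,6.2,0,0,-48],[0,26.5,-13.2,7.2,0,0,-56],[0,29.2,-14.6,7.5,0,0,-64]]
  ]
}}

```text
time: 3.35
tool_pos: [0.4488, -0.2593, 0.138]
ee_rot: [0.708, 0.706, -0.0, -0.001]
wrist_force: [0.4, -0.7, 0.6]
finger_gap: 0.0913
```

```bash
python3 - <<'E'
from h import *
go([.448,-.262,.029],28.3)
t=cam("top"); crop(t,280,190,400,300,5,"g1.png")
s=cam("side"); crop(s,260,100,380,200,6,"g1s.png")
E
```

```text
t 3.35 pos [ 0.4488 -0.2593  0.138 ] yaw -0.11 F [ 0.44 -0.69  0.64] gap 0.0913 q6 -0.545
[-0.28 -0.06 10.9 ] [ -0.06  -0.08 -28.41]
```

View pics/g1s.png

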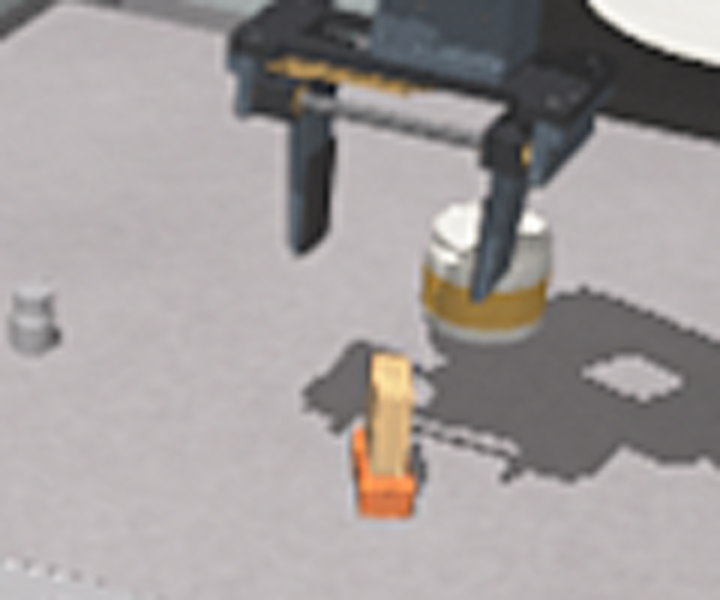

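The side view shows the open fingers straddling the handle (handle at about crop 390,410), and nothing else is near.

Call:
{"fn": "play_rows", "kwargs": {
  "steps": [
    [[0,-0.2,0,1,0,0,-8],[0,-0.3,-0.1,2,0,0,-16],[0,-0.3,-0.1,3,0,0,-24],[0,-0.3,-0.1,5,0,0,-28.4],[0,-0.3,-0.1,7.5,0,0,-28.4],[0,-0.3,-0.1,9.5,0,0,-28.4],[0,-0.3,-0.1,10.8,0,0,-28.4],[0,-0.3,-0.1,10.8,0,0,-28.4]]
  ]
}}

```text
time: 4.25
tool_pos: [0.4457, -0.2647, 0.0295]
ee_rot: [0.517, 0.856, -0.0, -0.002]
wrist_force: [-0.4, -0.7, -0.8]
finger_gap: 0.0911
```

Call:
{"fn": "play_rows", "kwargs": {
  "steps": [
    [[0.3,0,0,0,0,0,0],[0.5,0,0,0,0,0,0],[0.7,0,0,0,0,0,0],[0.85,0,0,0,0,0,0],[1,0,0,0,0,0,0],[1,0,0,0,0,0,0],[1,0,0,0,0,0,0],[1,0,0,0,0,0,0]]
  ]
}}

```text
time: 5.05
tool_pos: [0.4471, -0.2646, 0.031]
ee_rot: [0.516, 0.857, -0.0, 0.0]
wrist_force: [-0.2, 0.4, 0.0]
finger_gap: 0.0302
```

```bash
python3 - <<'E'
from h import *
go([.448,-.262,.029],28.3)
s=cam("side"); crop(s,260,100,380,200,6,"g2s.png")
E
```

```text
t 5.05 pos [ 0.4471 -0.2646  0.031 ] yaw 27.89 F [-0.2   0.42  0.04] gap 0.0302 q6 -1.043
[0.19 0.2  0.2 ] [-0.    0.   -0.41]
```

View pics/g2s.png

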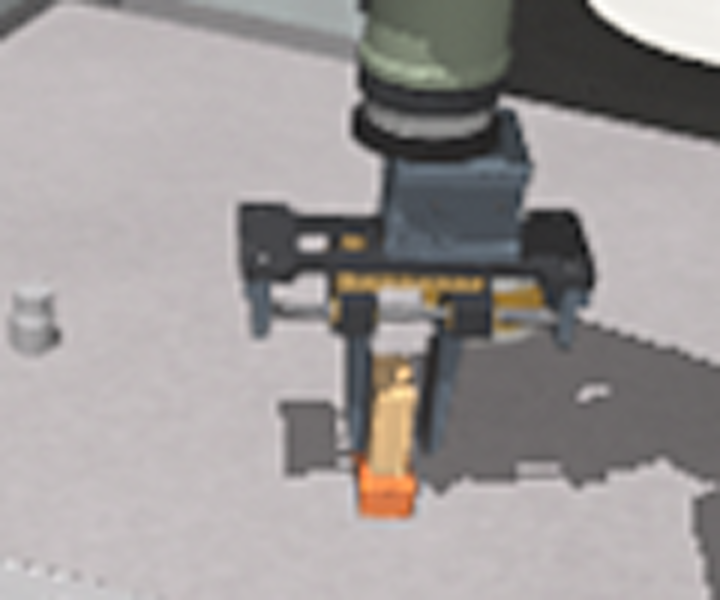

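Call:
{"fn": "play_rows", "kwargs": {
  "steps": [
    [[1,0,0,0,0,0,0],[1,0,0,0,0,0,0],[1,0,0,0,0,0,0],[1,0,0,0,0,0,0],[1,0,0,0,0,0,0],[1,0,0,0,0,0,0],[1,0,0,0,0,0,0],[1,0,0,0,0,0,0]]
  ]
}}

```text
time: 5.9
tool_pos: [0.4473, -0.2647, 0.031]
ee_rot: [0.516, 0.857, -0.0, 0.0]
wrist_force: [0.8, -0.3, 1.4]
finger_gap: 0.0198
```

```bash
python3 - <<'E'
from h import *
g=np.array([.5457,.0175]);a=np.radians(6.3)
def gw(x,y,z): return [g[0]+np.cos(a)*x-np.sin(a)*y,g[1]+np.sin(a)*x+np.cos(a)*y,z]
go(gw(.025,-.068,.12),96.3)
for i in range(4):
    cam("side"); st=bot.read_state(); print(st["tool_pos"],st["wrist_force"],st["finger_gap"])
E
```

```text
t 5.9 pos [ 0.4473 -0.2647  0.031 ] yaw 27.88 F [ 0.79 -0.27  1.44] gap 0.0198 q6 -1.043
[13.1  21.72 -8.9 ] [-0.000e+00  3.000e-02 -6.842e+01]
[ 0.44733786 -0.26472454  0.03103827] [1.45856194 0.1346935  0.97179352] 0.020031003095651215
[ 0.4473138  -0.26470721  0.03103548] [1.55986269 0.54264054 1.22623718] 0.019785462451988225
[ 0.44731686 -0.26472506  0.03104887] [ 0.79017499 -0.30438503  0.38045952] 0.01996113744439364
[ 0.44733435 -0.26473637  0.03104751] [1.37765914 0.24188799 1.84037192] 0.01978420692490614
```

Call:
{"fn": "play_rows", "kwargs": {
  "steps": [
    [[1,0,0,-3,0,0,0],[1,0,0,-6,0,0,0],[1,1,1.5,-8.5,0,0,-8],[1,3,4.5,-9,0,0,-16],[1,5,8,-9,0,0,-24],[1,7,11.5,-9,0,0,-32],[1,9,15,-9,0,0,-40],[1,11,18,-9,0,0,-48]]
  ]
}}

```text
time: 6.9
tool_pos: [0.5547, -0.0817, 0.1203]
ee_rot: [0.12, 0.993, -0.0, -0.001]
wrist_force: [1.1, -0.0, -1.3]
finger_gap: 0.0201
```

```bash
cat >> h.py <<'E'
g=np.array([.5457,.0175]);ga=np.radians(6.3)
def gw(x,y,z): return [g[0]+np.cos(ga)*x-np.sin(ga)*y,g[1]+np.sin(ga)*x+np.cos(ga)*y,z]
def inv(W):
    d=np.array(W)[:2]-g;a=ga;return np.array([np.cos(a)*d[0]+np.sin(a)*d[1],-np.sin(a)*d[0]+np.cos(a)*d[1]])*1000
E
python3 - <<'E'
from h import *
go(gw(.025,-.070,.10),96.3)
E
```

```text
t 6.9 pos [ 0.5547 -0.0817  0.1203] yaw 76.25 F [ 1.15 -0.03 -1.3 ] gap 0.0201 q6 -1.497
[-1.52  3.71  2.02] [ -0.03  -0.12 -20.05]
```

Call:
{"fn": "play_rows", "kwargs": {
  "steps": [
    [[1,-0.5,1.2,0.5,0,0,-7],[1,-1,2.4,1,0,0,-14],[1,-1.5,3.7,2,0,0,-20],[1,-1.5,3.7,2.8,0,0,-20],[1,-1.5,3.7,2.8,0,0,-20],[1,-1.5,3.7,2.8,0,0,-20],[1,-1.5,3.7,2.8,0,0,-20],[1,-1.5,3.7,2.8,0,0,-20]]
  ]
}}

```text
time: 7.7
tool_pos: [0.5784, -0.0515, 0.0935]
ee_rot: [-0.051, 0.999, -0.0, 0.0]
wrist_force: [0.2, 0.4, -0.4]
finger_gap: 0.0197
```

```bash
python3 - <<'E'
from h import *
go(gw(.025,-.070,.062),96.3)
s=cam("side"); crop(s,175,120,315,260,5,"w1s.png")
t=cam("top"); crop(t,180,155,290,270,5,"w1t.png")
E
```

```text
t 7.7 pos [ 0.5784 -0.0515  0.0935] yaw 95.81 F [ 0.21  0.4  -0.36] gap 0.0197 q6 -1.781
[-0.01  0.22  3.15] [-0.02  0.04 -0.49]
```

View pics/w1s.png

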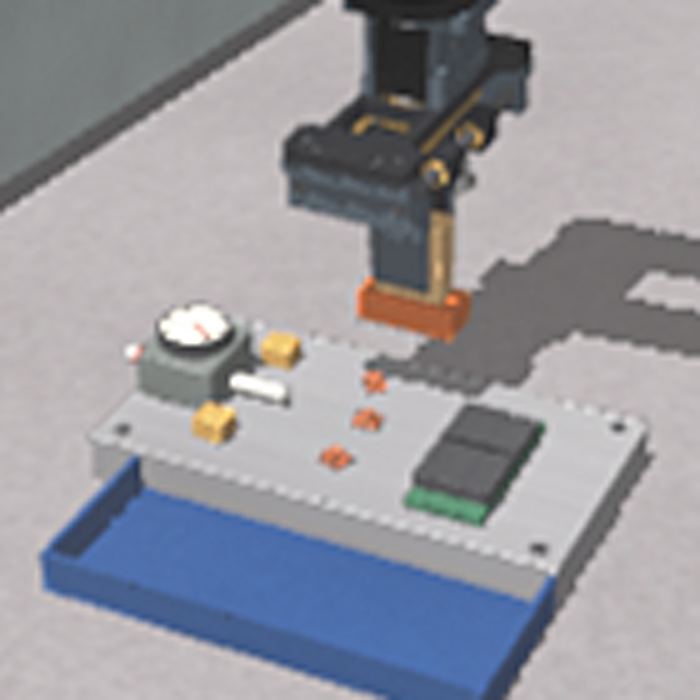

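View pics/w1t.png

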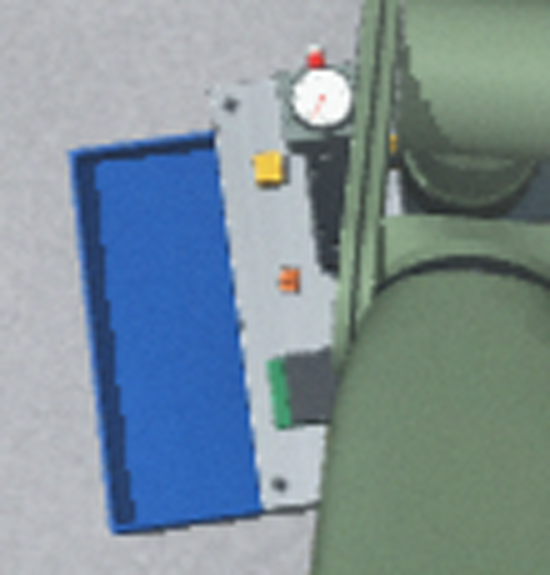

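```bash
python3 - <<'E'
from h import *
s=cam("side"); im=s["pixels"][120:260,175:315]; im=cv2.resize(im,None,fx=5,fy=5,interpolation=cv2.INTER_CUBIC)
st=bot.read_state();p=st["tool_pos"];Rt=R.from_quat(st["ee_rot"])
x=np.arange(0)
for z in(.031,.011):
  P=np.array([[sx*.031,sy*.014,z] for sx,sy in((1,1),(1,-1),(-1,-1),(-1,1))])
  q=w2pix(s,p+Rt.apply(P)); q=((q-[175,120]+.5)*5-.5).astype(int); print(q.tolist())
  cv2.polylines(im,[q.reshape(-1,1,2)],True,(0,255,0),1)
cv2.imwrite("pics/ov.png",im)
E
```

```text
[[446, 342], [466, 319], [372, 295], [352, 317]]
[[447, 313], [466, 290], [372, 267], [352, 289]]
```

View pics/ov.png

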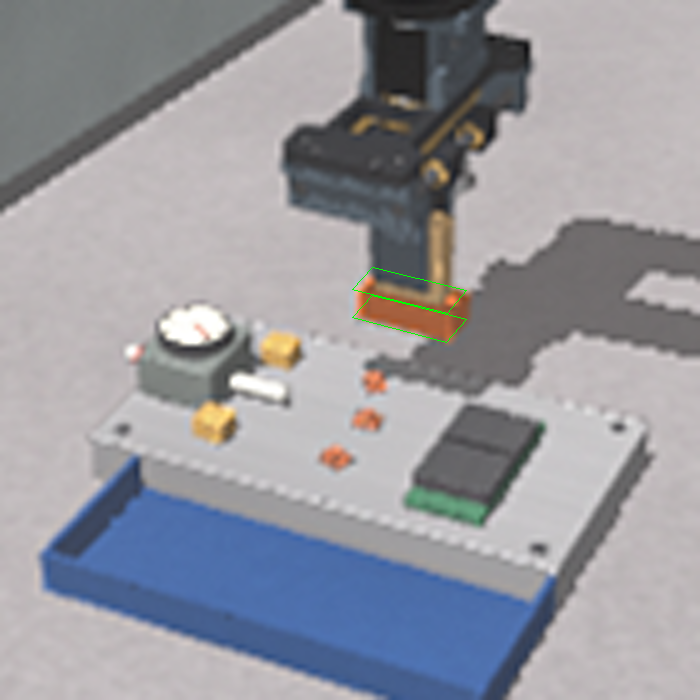

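Call:
{"fn": "play_rows", "kwargs": {
  "steps": [
    [[1,0,0,1,0,0,-0.5],[1,0,0,2,0,0,-0.5],[1,0,0,2.8,0,0,-0.5],[1,0,0,3.15,0,0,-0.5],[1,0,0,3.15,0,0,-0.5],[1,0,0.5,3.15,0,0,-0.5],[1,0,1.3,3.15,0,0,-0.5],[1,0,2.2,3.15,0,0,-0.5]]
  ]
}}

```text
time: 8.65
tool_pos: [0.576, -0.0284, 0.0612]
ee_rot: [-0.056, 0.998, 0.0, -0.0]
wrist_force: [1.1, 0.3, -2.3]
finger_gap: 0.0201
```

```bash
python3 - <<'E'
from h import *
go(gw(.025,.080,.062),96.3); print(inv(bot.read_state()["tool_pos"]))
s=cam("side"); crop(s,175,120,315,260,5,"w2s.png")
E
```

```text
t 8.65 pos [ 0.576  -0.0284  0.0612] yaw 96.37 F [ 1.06  0.34 -2.28] gap 0.0201 q6 -1.751
[-1.00e-02  1.29e+01 -8.00e-02] [ 0.01 -0.01  0.07]
[ 25.06431422 -48.9545411 ]
```

View pics/w2s.png

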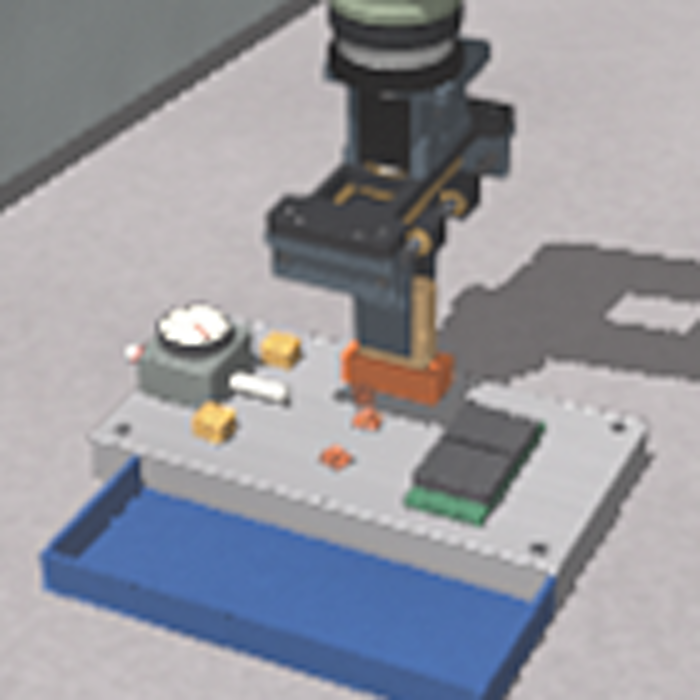

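The first chip is against the block's face (crop 365,395), and the block is clear of both the pad and the plunger. I'll raise it 0.5 mm and continue the sweep.

Call:
{"fn": "play_rows", "kwargs": {
  "steps": [
    [[1,0,0.8,-0.05,0,0,0],[1,0,1.7,-0.05,0,0,0],[1,0,2.6,-0.05,0,0,0],[1,0,3.5,-0.05,0,0,0],[1,0,4.4,-0.05,0,0,0],[1,0,5.3,-0.05,0,0,0],[1,0,6.2,-0.05,0,0,0],[1,0,7.1,-0.05,0,0,0]]
  ]
}}

```text
time: 9.5
tool_pos: [0.5682, 0.0422, 0.062]
ee_rot: [-0.056, 0.998, -0.0, 0.0]
wrist_force: [0.6, -0.7, -1.4]
finger_gap: 0.0201
```

```bash
python3 - <<'E'
from h import *
go(gw(.025,.080,.062),96.3); print(inv(bot.read_state()["tool_pos"]))
s=cam("side"); crop(s,175,120,315,260,5,"w3s.png")
E
```

```text
t 9.5 pos [0.5682 0.0422 0.062 ] yaw 96.39 F [ 0.64 -0.7  -1.44] gap 0.0201 q6 -1.628
[-0.   5.8 -0. ] [-0.01  0.01  0.09]
[25.04923908 22.04678152]
```

View pics/w3s.png

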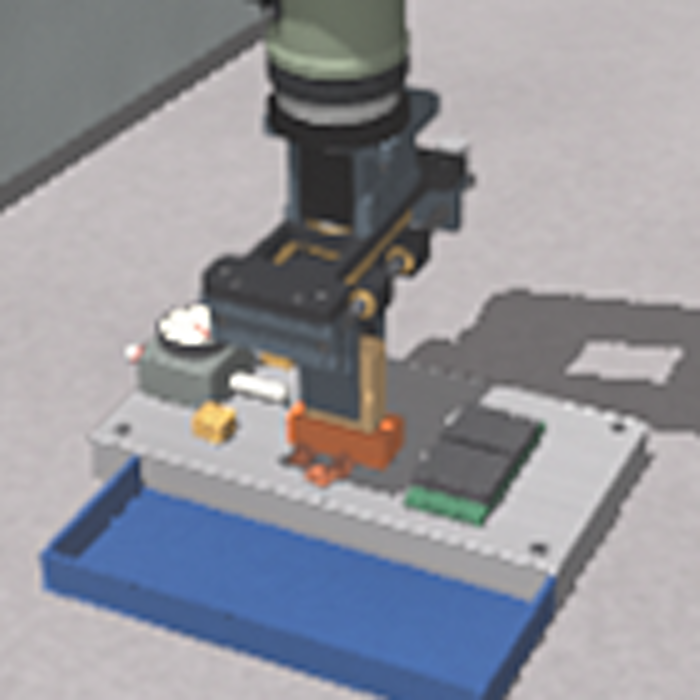

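All three chips are ahead of the face (crop 300,452; 320,475; 345,462). I'll go on over the edge.

Call:
{"fn": "play_rows", "kwargs": {
  "steps": [
    [[1,0,0.8,0,0,0,0],[1,0,1.6,0,0,0,0],[1,0,2.4,0,0,0,0],[1,0,3.3,0,0,0,0],[1,0,4.2,0,0,0,0],[1,0,5.1,0,0,0,0],[1,0,6,0,0,0,0],[1,0,6.6,0,0,0,0]]
  ]
}}

```text
time: 10.35
tool_pos: [0.5607, 0.108, 0.0619]
ee_rot: [-0.056, 0.998, 0.0, -0.0]
wrist_force: [-0.1, 0.1, -1.4]
finger_gap: 0.0199
```

```bash
python3 - <<'E'
from h import *
go(gw(.025,.080,.062),96.3); print(inv(bot.read_state()["tool_pos"]))
s=cam("side"); crop(s,175,120,315,260,5,"w4s.png")
E
```

```text
t 10.35 pos [0.5607 0.108  0.0619] yaw 96.42 F [-0.12  0.14 -1.39] gap 0.0199 q6 -1.513
[-0.01 -0.83 -0.01] [ 0.   -0.    0.12]
[24.88264771 88.30562436]
```

View pics/w4s.png

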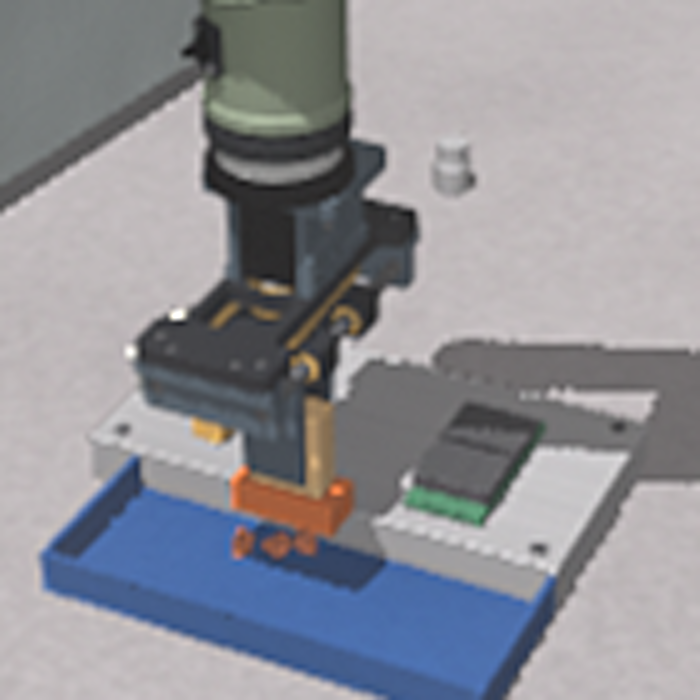

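All three chips lie in the tray (crop 240,540; 275,545; 307,540). The pad sits about 8–10 mm towards +y, so I'll carry the block beside its +y end and measure again before centring it.

Call:
{"fn": "play_rows", "kwargs": {
  "steps": [
    [[1,0,0.3,-1,0,0,0],[1,0,0.6,-2,0,0,0],[1,2,0.6,-2,0,0,0],[1,4,0.6,-2,0,0,0],[1,6,0.6,-2,0,0,0],[1,7.5,0.6,-2,0,0,0],[1,7.5,0.6,-2,0,0,0],[1,7.5,0.6,-2,0,0,0]]
  ]
}}

```text
time: 11.2
tool_pos: [0.4869, 0.1048, 0.083]
ee_rot: [-0.056, 0.998, 0.0, 0.001]
wrist_force: [0.8, -1.0, -1.9]
finger_gap: 0.0199
```

```bash
python3 - <<'E'
from h import *
go(gw(-.05,.085,.062),96.3); print(inv(bot.read_state()["tool_pos"]))
s=cam("side"); crop(s,175,120,315,260,5,"w5s.png")
t=cam("top"); crop(t,180,155,290,270,5,"w5t.png")
print([ (inv(c2w(t,d["at"])),d["score"]) for d in find_in("top","pad_center")])
E
```

```text
t 11.2 pos [0.4869 0.1048 0.083 ] yaw 96.37 F [ 0.78 -0.99 -1.9 ] gap 0.0199 q6 -1.493
[ 0.12 -0.82  2.1 ] [0.   0.17 0.07]
[-48.84011543  93.17790402]
[(array([-57.8459574 , -11.40245359]), 0.66)]
```

View pics/w5s.png

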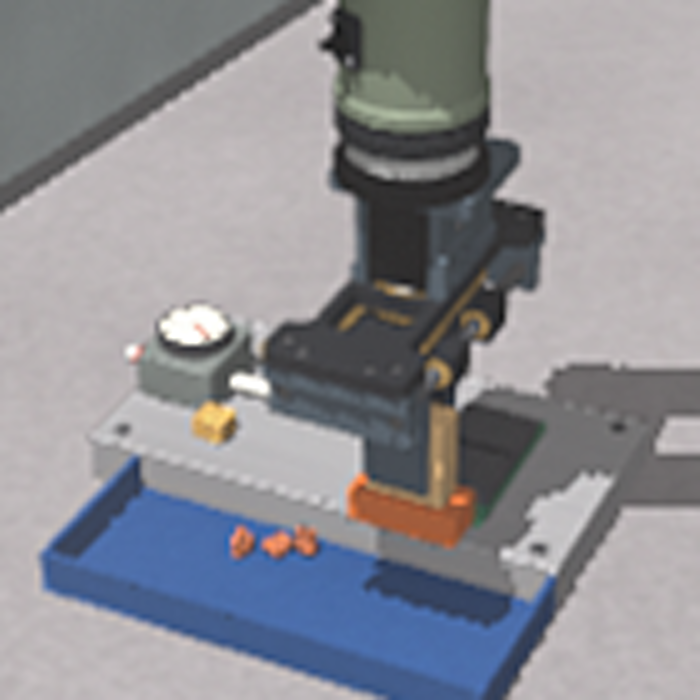

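View pics/w5t.png

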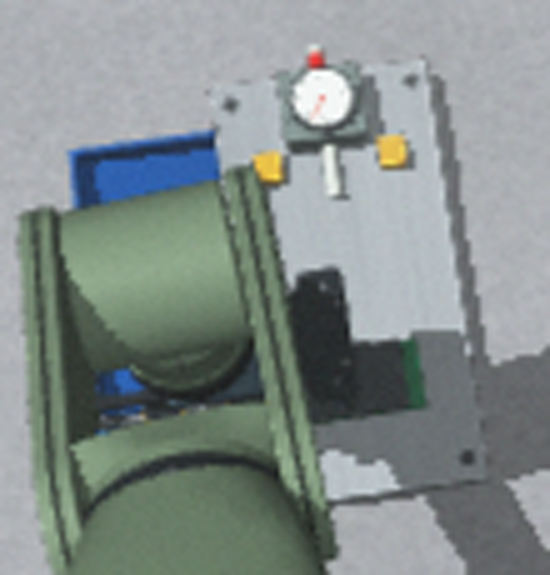

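```bash
python3 - <<'E'
import fit
from h import pix2w
import h
for q in [(268,357),(415,339),(279,429),(428,408)]:
    w=pix2w(fit.t,*fit.T(*q),.037); print(fit.inv(w).round(1),h.inv(w).round(1))
for q in [(404,256),(545,173),(485,272)]:
    w=pix2w(fit.s,*fit.S(*q),.037); print("s",fit.inv(w).round(1),h.inv(w).round(1))
E
```

```text
t [0.54499466 0.01669333 0.11092117] 6.355315052666808 [-0.2 -0.3  0.3  0.   0.4  0.4 -0.4 -0.1]
s [0.54654892 0.01968606 0.11249461] 6.44546641804839 [-0.8 -0.4  0.4 -0.3  0.4  0.5]
ts [0.5459951  0.01782957 0.10984735] 6.293789709754519 [-0.5 -0.6 -0.  -0.3 -0.   0.1 -0.8 -0.4 -0.3 -0.7  0.8 -0.6  0.9  0.3]
[-29.7  58.5] [-29.3  58.8]
[-31.2 -39. ] [-30.9 -38.7]
[-77.8  57.4] [-77.5  57.7]
[-77.7 -40.9] [-77.4 -40.6]
s [-35.4  66.1] [-35.1  66.4]
s [-76.6 -39.6] [-76.2 -39.3]
s [-81.1  60.4] [-80.8  60.7]
```

Call:
{"fn": "play_rows", "kwargs": {
  "steps": [
    [[1,0.2,0,1,0,0,0],[1,0.2,0,2.1,0,0,0],[1,0.2,0,2.1,0,0,0],[1,0.2,-0.5,2.1,0,0,0],[1,0.2,-1,2.1,0,0,0],[1,0.2,-1.4,2.1,0,0,0],[1,0.2,-1.7,2.1,0,0,0],[1,0.2,-2,2.1,0,0,0]]
  ]
}}

```text
time: 12.25
tool_pos: [0.4849, 0.0923, 0.0626]
ee_rot: [-0.051, 0.999, 0.008, -0.0]
wrist_force: [-9.6, 31.1, 14.9]
finger_gap: 0.0239
```

Call:
{"fn": "play_rows", "kwargs": {
  "steps": [
    [[1,0,-0.2,0,0,0,0],[1,0,-0.35,0,0,0,0],[1,0,-0.5,0,0,0,0],[1,0,-0.6,0,0,0,0],[1,0,-0.7,0,0,0,0],[1,0,-0.8,0,0,0,0],[1,0,-0.9,0,0,0,0],[1,0,-0.9,0,0,0,0]]
  ]
}}

```text
time: 13.05
tool_pos: [0.486, 0.0842, 0.0649]
ee_rot: [-0.051, 0.999, 0.009, 0.0]
wrist_force: [-11.8, 30.7, 26.5]
finger_gap: 0.0292
```

```bash
python3 - <<'E'
from h import *
go(gw(-.05,.064,.062),96.3); print(inv(bot.read_state()["tool_pos"]))
s=cam("side"); crop(s,175,120,315,260,5,"w6s.png")
t=cam("top"); crop(t,180,155,290,270,5,"w6t.png")
E
```

```text
t 13.05 pos [0.486  0.0842 0.0649] yaw 95.88 F [-11.75  30.68  26.55] gap 0.0292 q6 -1.552
[-0.21 -0.88  0.27] [ 0.99  0.08 -0.42]
[-51.99811497  72.81646134]
```

View pics/w6s.png

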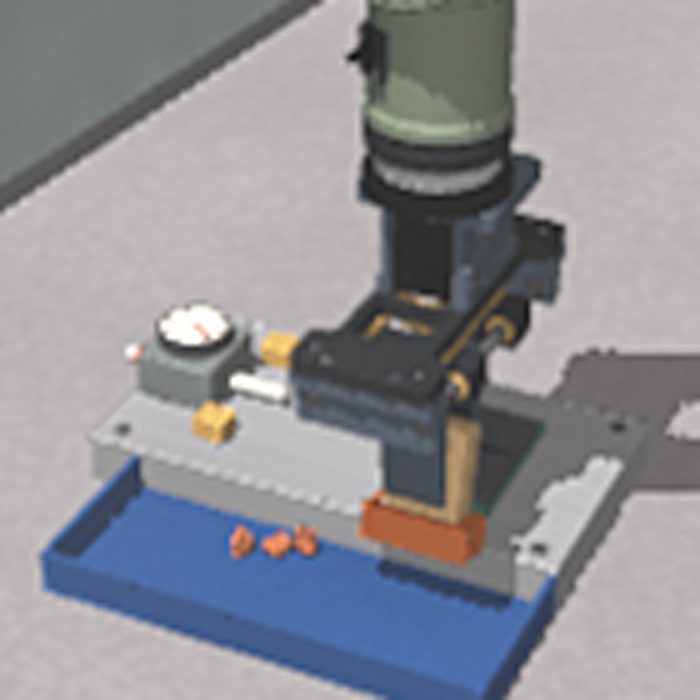

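View pics/w6t.png

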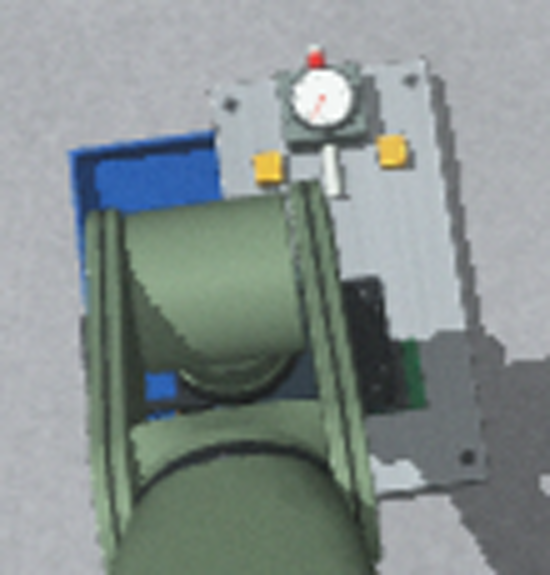

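The force jumped to about 30 N while the pad stayed where it was, so the block must have caught on the bed's edge. I'll back off, lift and look.

Call:
{"fn": "play_rows", "kwargs": {
  "steps": [
    [[1,0,0.5,0,0,0,0],[1,0,1,0,0,0,0],[1,0,1.5,0,0,0,0],[1,0,1.8,-1,0,0,0],[1,0,2,-3,0,0,0],[1,0,2,-5,0,0,0],[1,0,2,-5,0,0,0],[1,0,2,-5,0,0,0]]
  ]
}}

```text
time: 13.95
tool_pos: [0.4848, 0.0951, 0.111]
ee_rot: [-0.056, 0.998, -0.0, 0.0]
wrist_force: [0.1, 0.2, -1.2]
finger_gap: 0.0198
```

```bash
python3 - <<'E'
from h import *
go(gw(-.05,.064,.062),96.3); print(inv(bot.read_state()["tool_pos"]))
s=cam("side"); im=s["pixels"][120:260,175:315]; im=cv2.resize(im,None,fx=5,fy=5,interpolation=cv2.INTER_CUBIC)
st=bot.read_state();p=st["tool_pos"];Rt=R.from_quat(st["ee_rot"])
cv2.imwrite("pics/w7s.png",im)
for z in(.031,.011):
  P=np.array([[sx*.031,sy*.014,z] for sx,sy in((1,1),(1,-1),(-1,-1),(-1,1))])
  q=w2pix(s,p+Rt.apply(P)); q=((q-[175,120]+.5)*5-.5).astype(int)
  cv2.polylines(im,[q.reshape(-1,1,2)],True,(0,255,0),1)
cv2.imwrite("pics/ov2.png",im)
E
```

```text
t 13.95 pos [0.4848 0.0951 0.111 ] yaw 96.37 F [ 0.07  0.18 -1.2 ] gap 0.0198 q6 -1.511
[-0.19 -1.98  4.9 ] [-0.02  0.05  0.07]
[-51.97970803  83.839628  ]
```

View pics/w7s.png

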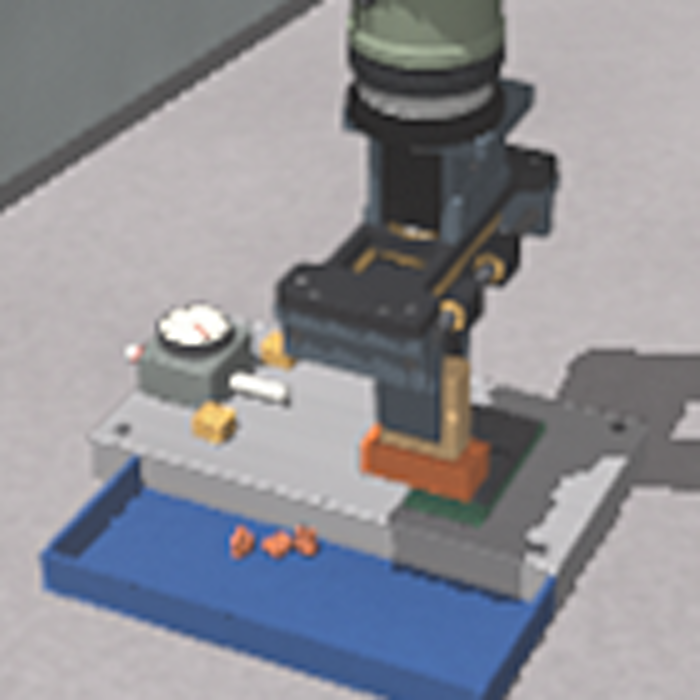

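View pics/ov2.png

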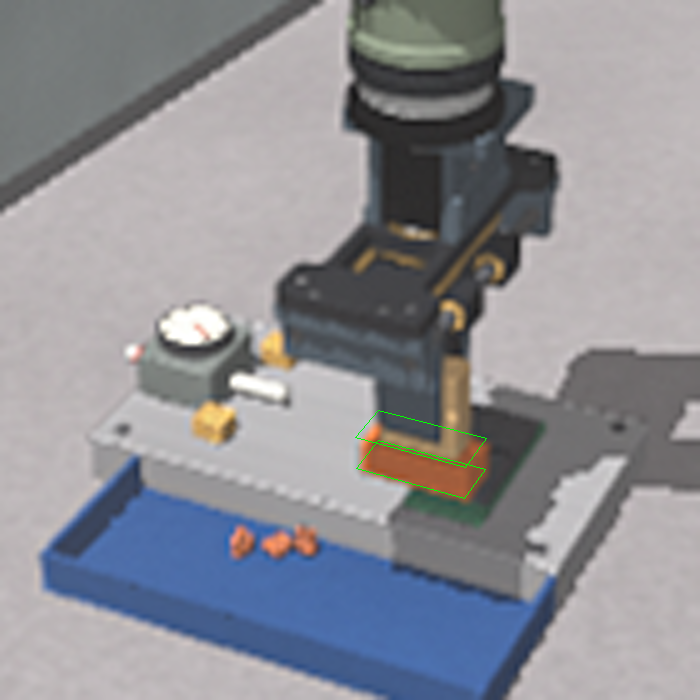

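The cause was my z: shifts count from the commanded pose, which was about 1 mm lower than measured, so the underside sat at bed height and caught the edge. The grip and pad are unchanged. I'll repeat with about 3 mm of clearance.

Call:
{"fn": "play_rows", "kwargs": {
  "steps": [
    [[1,0,0,1,0,0,0],[1,0,0,2.2,0,0,0],[1,0,0,3.4,0,0,0],[1,0,0,4.2,0,0,0],[1,0,0,4.6,0,0,0],[1,0,0,4.6,0,0,0],[1,0,0,4.6,0,0,0],[1,0,0,4.6,0,0,0]]
  ]
}}

```text
time: 14.8
tool_pos: [0.4848, 0.0955, 0.0648]
ee_rot: [-0.056, 0.998, -0.0, 0.0]
wrist_force: [-0.2, 0.3, -1.5]
finger_gap: 0.0199
```

```bash
python3 - <<'E'
from h import *
go(gw(-.05,.064,.064),96.3); print(inv(bot.read_state()["tool_pos"]))
E
```

```text
t 14.8 pos [0.4848 0.0955 0.0648] yaw 96.39 F [-0.19  0.33 -1.52] gap 0.0199 q6 -1.511
[-0.19 -2.02  0.08] [-0.    0.01  0.09]
[-51.9341768   84.22668395]
```

Call:
{"fn": "play_rows", "kwargs": {
  "steps": [
    [[1,0,-0.3,0,0,0,0],[1,0,-0.6,0,0,0,0],[1,0,-0.8,0,0,0,0],[1,0,-1,0,0,0,0],[1,0,-1.15,0,0,0,0],[1,0,-1.3,0,0,0,0],[1,0,-1.45,0,0,0,0],[1,0,-1.45,0,0,0,0]]
  ]
}}

```text
time: 15.6
tool_pos: [0.4864, 0.0811, 0.065]
ee_rot: [-0.056, 0.998, 0.0, 0.0]
wrist_force: [0.3, 2.1, -1.5]
finger_gap: 0.0201
```

```bash
python3 - <<'E'
from h import *
go(gw(-.05,.064,.064),96.3); print(inv(bot.read_state()["tool_pos"]))
s=cam("side"); crop(s,175,120,315,260,5,"w8s.png")
E
```

```text
t 15.6 pos [0.4864 0.0811 0.065 ] yaw 96.37 F [ 0.26  2.09 -1.5 ] gap 0.0201 q6 -1.54
[-0.2  -0.57  0.1 ] [0.01 0.01 0.07]
[-52.00721722  69.73471026]
```

View pics/w8s.png

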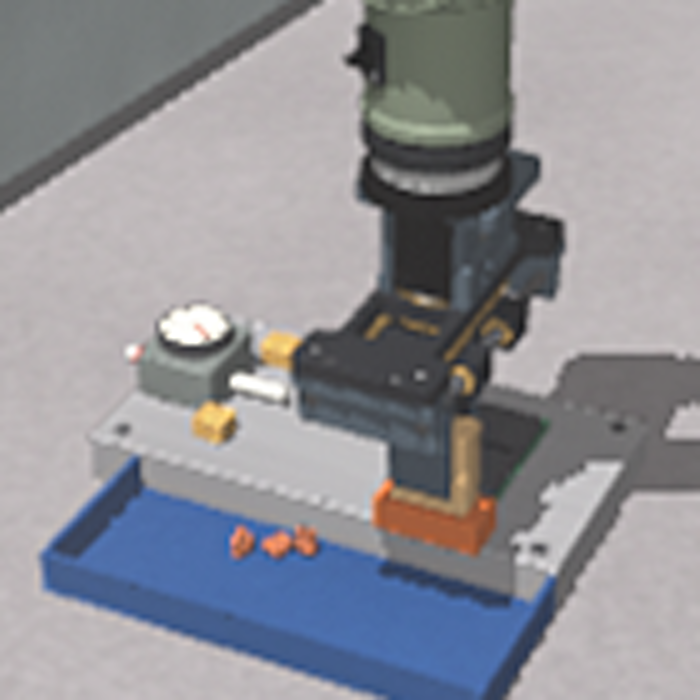

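The y force is 2 N, so the block is pushing the pad gently. A last 5–6 mm will centre it, then I back away.

Call:
{"fn": "play_rows", "kwargs": {
  "steps": [
    [[1,0,-0.15,0,0,0,0],[1,0,-0.3,0,0,0,0],[1,0,-0.45,0,0,0,0],[1,0,-0.55,0,0,0,0],[1,0,-0.2,0,0,0,0],[1,0,0.5,0,0,0,0],[1,0,1,-2,0,0,0],[1,0,1,-5,0,0,0]]
  ]
}}

```text
time: 16.45
tool_pos: [0.4836, 0.0913, 0.1139]
ee_rot: [-0.056, 0.998, -0.001, -0.002]
wrist_force: [0.5, -0.4, -1.0]
finger_gap: 0.0199
```

```bash
python3 - <<'E'
from h import *
go(gw(-.125,-.003,.115),6.3); print(inv(bot.read_state()["tool_pos"]))
E
```

```text
t 16.45 pos [0.4836 0.0913 0.1139] yaw 96.45 F [ 0.47 -0.36 -0.95] gap 0.0199 q6 -1.519
[ 7.16 -8.3  -0.07] [-0.26 -0.18 90.15]
[-53.64199241  80.20031211]
```

Call:
{"fn": "play_rows", "kwargs": {
  "steps": [
    [[1,1,-0.5,0,0,0,8],[1,2,-1.5,0,0,0,16],[1,3,-2.5,0,0,0,24],[1,4,-3.5,0,0,0,32],[1,5,-4.5,0,0,0,40],[1,6,-5.7,0,0,0,48],[1,6.8,-7,0,0,0,56],[1,7.2,-8.3,0,0,0,64]]
  ]
}}

```text
time: 17.25
tool_pos: [0.4219, 0.0002, 0.1149]
ee_rot: [0.484, 0.875, -0.001, -0.0]
wrist_force: [0.6, -0.5, -1.0]
finger_gap: 0.0193
```

Call:
{"fn": "play_rows", "kwargs": {
  "steps": [
    [[1,0,0,0,0,0,8],[1,0,0,0,0,0,16],[1,0,0,0,0,0,24],[1,0,0,0,0,0,26.1],[1,0,0,0,0,0,26.1],[1,0,0,0,0,0,26.1],[1,0,0,0,0,0,26.1],[1,0,0,0,0,0,26.1]]
  ]
}}

```text
time: 18.05
tool_pos: [0.4228, 0.0006, 0.1149]
ee_rot: [0.667, 0.745, -0.0, 0.0]
wrist_force: [-0.2, -0.1, -2.0]
finger_gap: 0.02
```

```bash
python3 - <<'E'
from h import *
go(gw(-.112,-.003,.0645),6.3); print(inv(bot.read_state()["tool_pos"]))
s=cam("side"); crop(s,175,120,315,260,5,"w9s.png")
t=cam("top"); crop(t,180,155,290,270,5,"w9t.png")
E
```

```text
t 18.05 pos [0.4228 0.0006 0.1149] yaw 6.31 F [-0.16 -0.1  -1.95] gap 0.02 q6 -0.136
[0.03 1.2  5.04] [-0.    0.01  0.01]
[-123.97205576   -3.33479206]
```

View pics/w9s.png

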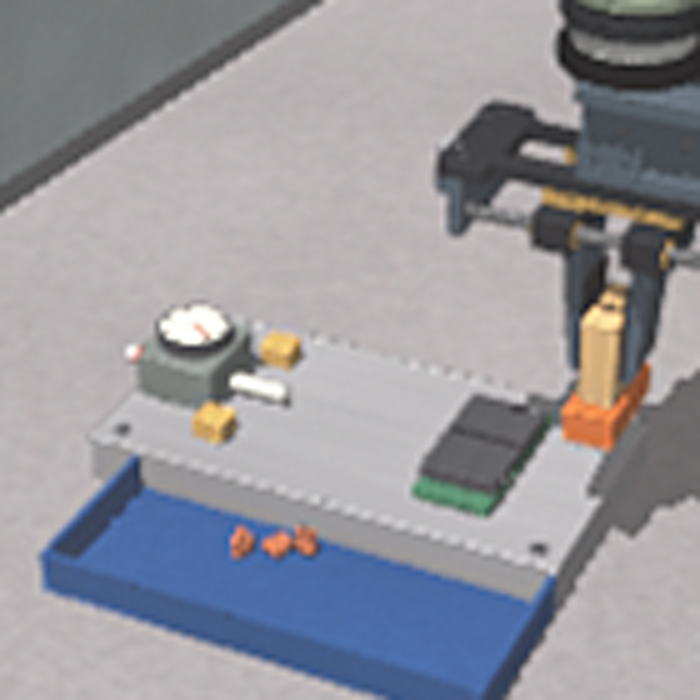

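View pics/w9t.png

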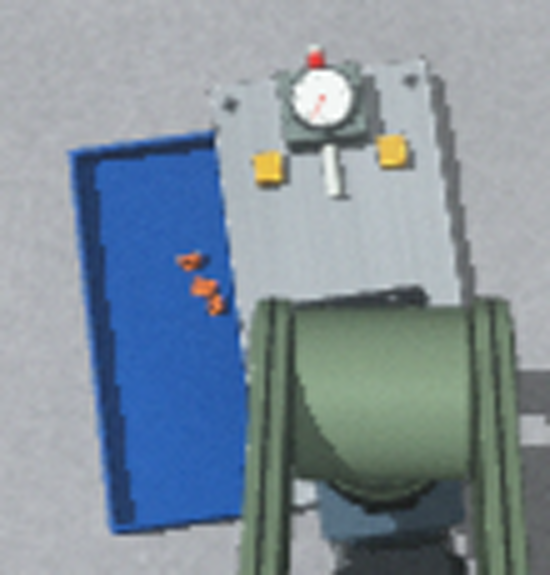

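```bash
python3 - <<'E'
from h import *
s=cam("side")
S=lambda x,y:(175+(x+.5)/5-.5,120+(y+.5)/5-.5)
for a,b,z in [((404,506),(415,490),.037),((485,522),(488,513),.037),((470,403),(475,396),.046),((540,420),(546,411),.046),((417,483),(425,470),.046),((490,502),(496,490),.046)]:
    print(inv(pix2w(s,*S(*a),z)).round(1),inv(pix2w(s,*S(*b),z)).round(1))
E
```

```text
[-35.1  66.4] [-34.6  50.7]
[-80.8  60.7] [-79.2  52.7]
[-33.9 -27.6] [-33.8 -35.4]
[-76.9 -28.9] [-76.7 -38.7]
[-37.8  55.3] [-36.9  42.5]
[-80.7  54. ] [-79.5  42.8]
```

The bed is clear, the chips are in the tray (top crop 190,262; 205,287; 217,305), and the pad is centred and square. Now I lower the block behind the pad.

Call:
{"fn": "play_rows", "kwargs": {
  "steps": [
    [[1,0,0.6,1,0,0,0],[1,0,1.2,2.2,0,0,0],[1,0,1.2,3.5,0,0,0],[1,0,1.2,4.5,0,0,0],[1,0,1.2,5.1,0,0,0],[1,0,1.2,5.1,0,0,0],[1,0,1.5,5.1,0,0,0],[1,0,1.9,5.1,0,0,0]]
  ]
}}

```text
time: 19.0
tool_pos: [0.442, 0.0026, 0.0637]
ee_rot: [0.667, 0.745, -0.0, 0.0]
wrist_force: [-0.4, 0.4, -1.0]
finger_gap: 0.0197
```

```bash
python3 - <<'E'
from h import *
go(gw(.025,-.003,.064),6.3); print(inv(bot.read_state()["tool_pos"]))
E
```

```text
t 19.0 pos [0.442  0.0026 0.0637] yaw 6.29 F [-0.38  0.36 -0.96] gap 0.0197 q6 -0.13
[ 0.04 12.97 -0.03] [-0.    0.01 -0.01]
[-104.69486803   -3.38960933]
```

Call:
{"fn": "play_rows", "kwargs": {
  "steps": [
    [[1,0,0.4,0,0,0,0],[1,0,0.8,0,0,0,0],[1,0,1.1,0,0,0,0],[1,0,1.4,0,0,0,0],[1,0,1.7,0,0,0,0],[1,0,2.1,0,0,0,0],[1,0,2.5,0,0,0,0],[1,0,2.9,0,0,0,0]]
  ]
}}

```text
time: 19.8
tool_pos: [0.4665, 0.0056, 0.0636]
ee_rot: [0.667, 0.745, -0.003, -0.003]
wrist_force: [-4.0, -0.3, 0.2]
finger_gap: 0.0197
```

Call:
{"fn": "play_rows", "kwargs": {
  "steps": [
    [[1,0,0.4,0,0,0,0],[1,0,0.8,0,0,0,0],[1,0,1.2,0,0,0,0],[1,0,1.6,0,0,0,0],[1,0,2,0,0,0,0],[1,0,2.4,0,0,0,0],[1,0,2.8,0,0,0,0],[1,0,3.2,0,0,0,0]]
  ]
}}

```text
time: 20.6
tool_pos: [0.5028, 0.0093, 0.0639]
ee_rot: [0.667, 0.745, -0.0, 0.0]
wrist_force: [-0.8, 0.3, -2.9]
finger_gap: 0.02
```

```bash
python3 - <<'E'
from h import *
go(gw(.025,-.003,.064),6.3); print(inv(bot.read_state()["tool_pos"]))
s=cam("side"); crop(s,175,120,315,260,5,"p1s.png")
t=cam("top"); crop(t,180,155,290,270,5,"p1t.png")
E
```

```text
t 20.6 pos [0.5028 0.0093 0.0639] yaw 6.28 F [-0.83  0.27 -2.91] gap 0.02 q6 -0.114
[ 0.04  6.86 -0.01] [ 0.    0.   -0.02]
[-43.57434386  -3.41990051]
```

View pics/p1s.png

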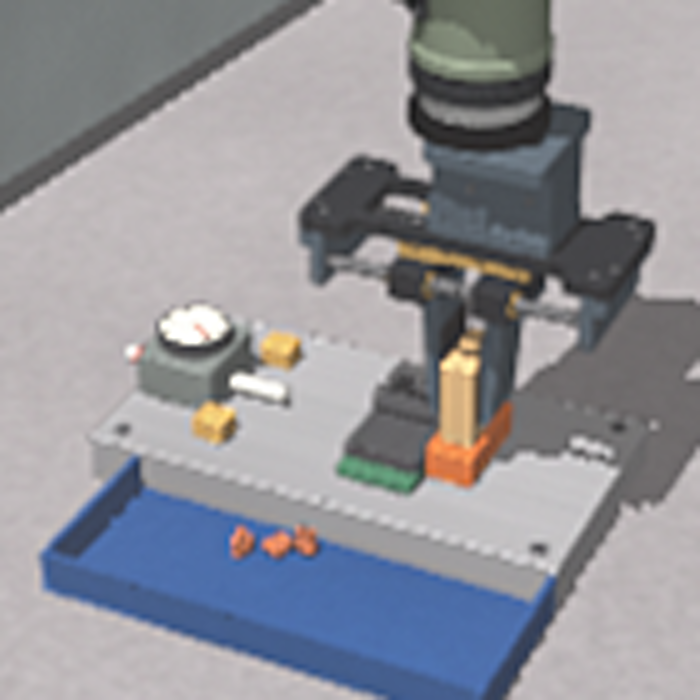

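View pics/p1t.png

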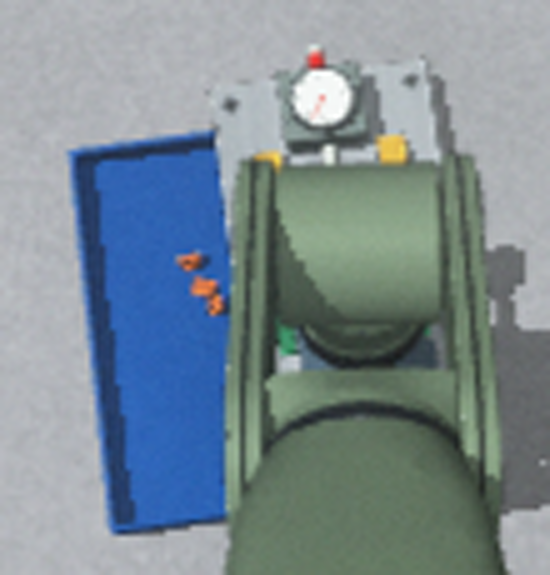

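The pad is travelling squarely in front of the block (crop 390,440). Next I go up to just short of the plunger.

Call:
{"fn": "play_rows", "kwargs": {
  "steps": [
    [[1,0,0.5,0,0,0,0],[1,0,1,0,0,0,0],[1,0,1.5,0,0,0,0],[1,0,2,0,0,0,0],[1,0,2.5,0,0,0,0],[1,0,3,0,0,0,0],[1,0,3.5,0,0,0,0],[1,0,4,0,0,0,0]]
  ]
}}

```text
time: 21.5
tool_pos: [0.5421, 0.0137, 0.064]
ee_rot: [0.667, 0.745, -0.0, -0.0]
wrist_force: [-5.8, -1.3, 2.0]
finger_gap: 0.0201
```

Call:
{"fn": "play_rows", "kwargs": {
  "steps": [
    [[1,0,0.2,0,0,0,0],[1,0,0.4,0,0,0,0],[1,0,0.6,0,0,0,0],[1,0,0.8,0,0,0,0],[1,0,1,0,0,0,0],[1,0,1.2,0,0,0,0],[1,0,1.4,0,0,0,0],[1,0,1.6,0,0,0,0]]
  ]
}}

```text
time: 22.3
tool_pos: [0.5584, 0.0155, 0.0639]
ee_rot: [0.667, 0.745, 0.0, 0.0]
wrist_force: [-4.0, -0.2, 0.0]
finger_gap: 0.0201
```

```bash
python3 - <<'E'
from h import *
go(gw(.025,-.003,.064),6.3); print(inv(bot.read_state()["tool_pos"]))
s=cam("side"); crop(s,175,120,315,260,5,"p2s.png")
print(bot.read_state()["wrist_force"])
E
```

```text
t 22.3 pos [0.5584 0.0155 0.0639] yaw 6.29 F [-4.02 -0.16  0.04] gap 0.0201 q6 -0.103
[ 0.04  1.26 -0.01] [ 0.02  0.   -0.01]
[12.38194253 -3.41546643]
[-2.40063392 -0.95949122 -0.91428787]
```

View pics/p2s.png

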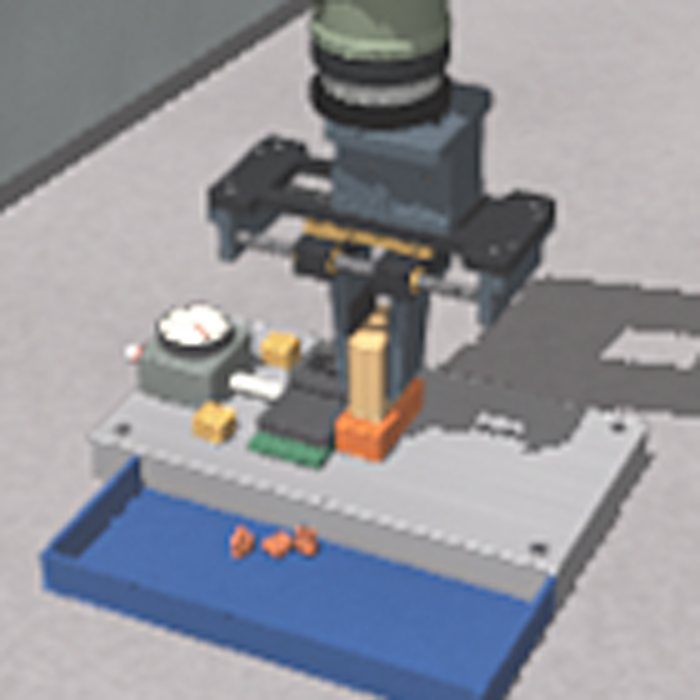

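Call:
{"fn": "play_rows", "kwargs": {
  "steps": [
    [[1,0,0.12,0,0,0,0],[1,0,0.24,0,0,0,0],[1,0,0.36,0,0,0,0],[1,0,0.48,0,0,0,0],[1,0,0.6,0,0,0,0],[1,0,0.7,0,0,0,0],[1,0,0.8,0,0,0,0],[1,0,0.9,0,0,0,0]]
  ]
}}

```text
time: 23.15
tool_pos: [0.5615, 0.0158, 0.0638]
ee_rot: [0.667, 0.745, -0.004, -0.004]
wrist_force: [-13.9, -3.0, 9.9]
finger_gap: 0.0197
```

```bash
python3 - <<'E'
from h import *
go(gw(.025,-.003,.064),6.3); print(inv(bot.read_state()["tool_pos"]))
s=cam("side"); crop(s,175,120,315,260,5,"p3s.png")
print(bot.read_state()["wrist_force"],bot.read_state()["tool_pos"])
E
```

```text
t 23.15 pos [0.5615 0.0158 0.0638] yaw 6.31 F [-13.92  -2.96   9.91] gap 0.0197 q6 -0.101
[ 0.04  0.95 -0.04] [-0.7  -0.01  0.01]
[15.50888578 -3.40818365]
[-13.26843604  -2.00393173   9.1067732 ] [0.56169677 0.01582405 0.06375216]
```

View pics/p3s.png

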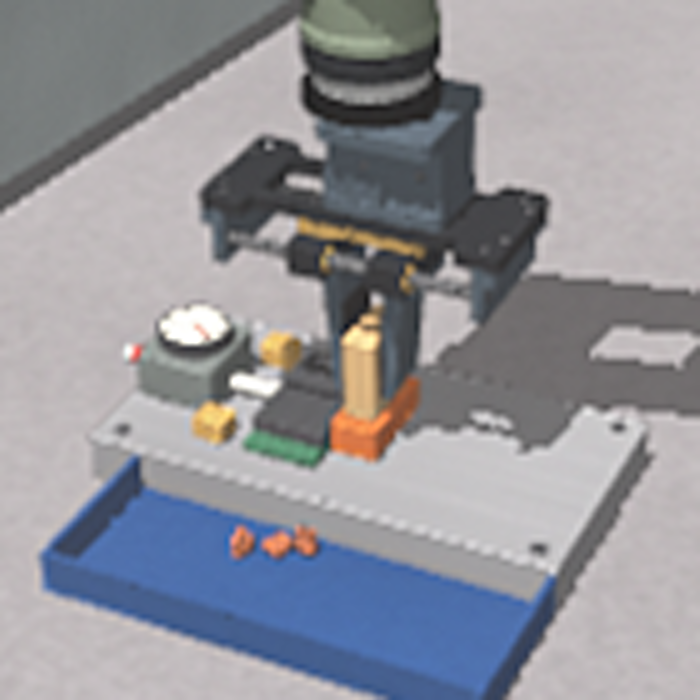

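```bash
python3 - <<'E'
from h import *
s=cam("side"); crop(s,190,170,265,225,10,"p3z.png")
t=cam("top"); crop(t,200,150,290,240,6,"p3t.png")
st=bot.read_state(); print(st["wrist_force"],st["torque"],st["finger_gap"])
E
```

```text
[-13.87780815  -2.5615392    8.61996194] [-0.49579513  2.6943753   0.03636837] 0.020034296674578
```

View pics/p3z.png

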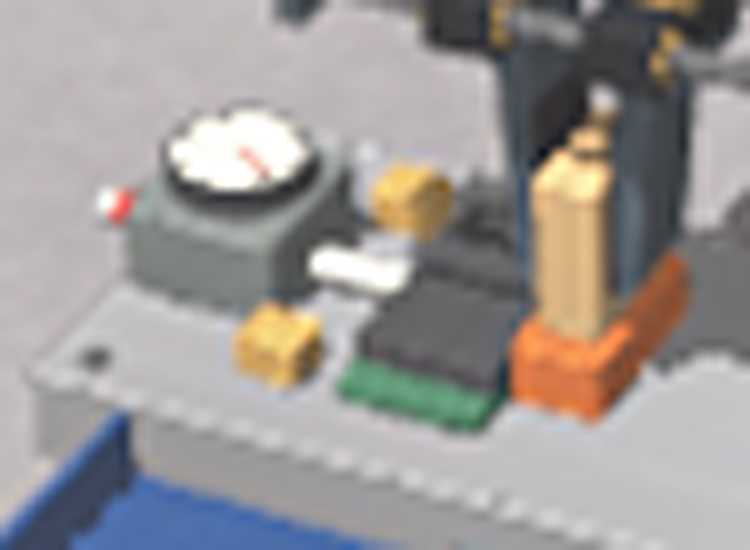

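View pics/p3t.png

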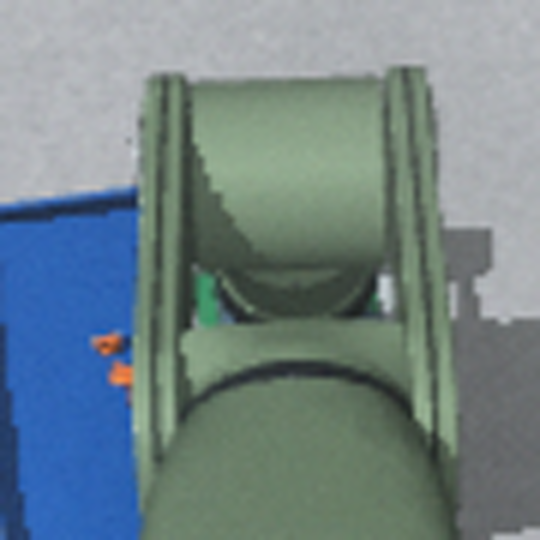

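The forces show the foot is rubbing on the bed: Fz is +10 N, and the x force is higher than spring plus pad friction should give. So the block sits a little lower in the grip since the edge contact. I'll back off, look and raise it.

Call:
{"fn": "play_rows", "kwargs": {
  "steps": [
    [[1,0,-0.3,0,0,0,0],[1,0,-0.6,0,0,0,0],[1,0,-0.9,0,0,0,0],[1,0,-1.2,0,0,0,0],[1,0,-1.6,0,0,0,0],[1,0,-2,0,0,0,0],[1,0,-2,0,0,0,0],[1,0,-2,0,0,0,0]]
  ]
}}

```text
time: 24.1
tool_pos: [0.5475, 0.0142, 0.0642]
ee_rot: [0.667, 0.745, 0.0, 0.0]
wrist_force: [0.5, 0.3, -1.6]
finger_gap: 0.0199
```

```bash
python3 - <<'E'
from h import *
go(gw(.025,-.003,.064),6.3); print(inv(bot.read_state()["tool_pos"]))
s=cam("side"); im=s["pixels"][165:225,205:285]; im=cv2.resize(im,None,fx=9,fy=9,interpolation=cv2.INTER_CUBIC)
cv2.imwrite("pics/p4.png",im)
st=bot.read_state();p=st["tool_pos"];Rt=R.from_quat(st["ee_rot"]); print(st["wrist_force"])
for z in(.031,.011):
  P=np.array([[.003+sx*.031,sy*.014,z] for sx,sy in((1,1),(1,-1),(-1,-1),(-1,1))])
  q=w2pix(s,p+Rt.apply(P)); q=((q-[205,165]+.5)*9-.5).astype(int)
  cv2.polylines(im,[q.reshape(-1,1,2)],True,(0,255,0),1)
P=np.array([[.003+sx*.022,sy*.010,-.041] for sx,sy in((1,1),(1,-1),(-1,-1),(-1,1))])
q=w2pix(s,p+Rt.apply(P)); q=((q-[205,165]+.5)*9-.5).astype(int)
cv2.polylines(im,[q.reshape(-1,1,2)],True,(255,0,0),1)
cv2.imwrite("pics/p4o.png",im)
E
```

```text
t 24.1 pos [0.5475 0.0142 0.0642] yaw 6.28 F [ 0.52  0.31 -1.62] gap 0.0199 q6 -0.105
[0.05 2.36 0.02] [ 0.06  0.01 -0.02]
[ 1.4186383  -3.46309385]
[ 0.3662232   0.33879994 -1.16087492]
```

View pics/p4o.png

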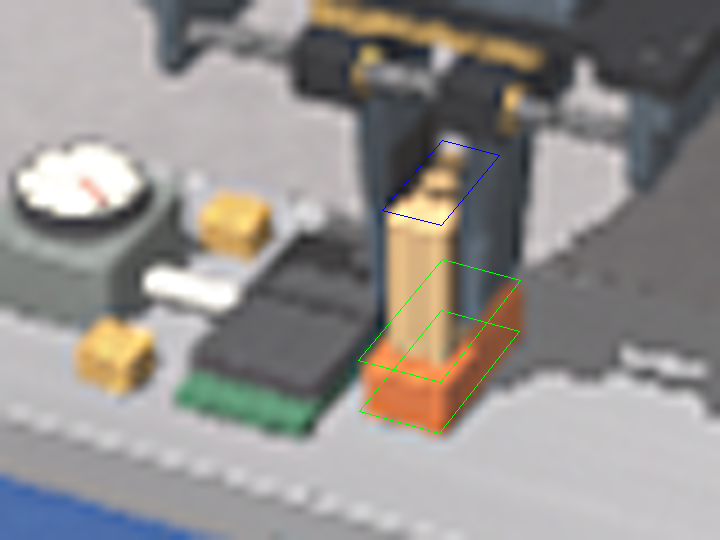

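View pics/p4.png

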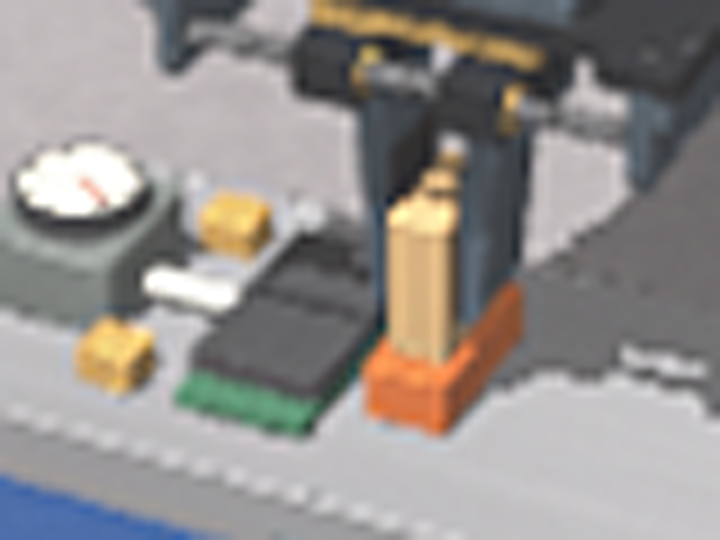

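Call:
{"fn": "play_rows", "kwargs": {
  "steps": [
    [[1,0,0,-0.25,0,0,0],[1,0,0.1,-0.25,0,0,0],[1,0,0.4,-0.25,0,0,0],[1,0,0.7,-0.25,0,0,0],[1,0,0.9,-0.25,0,0,0],[1,0,1.1,-0.25,0,0,0],[1,0,1.3,-0.25,0,0,0],[1,0,1.5,-0.25,0,0,0]]
  ]
}}

```text
time: 24.95
tool_pos: [0.5589, 0.0156, 0.066]
ee_rot: [0.667, 0.745, -0.003, -0.003]
wrist_force: [-9.0, -1.1, 5.3]
finger_gap: 0.0201
```

```bash
python3 - <<'E'
from h import *
go(gw(.025,-.003,.064),6.3); print(inv(bot.read_state()["tool_pos"]))
cam("side"); print(bot.read_state()["wrist_force"])
E
```

```text
t 24.95 pos [0.5589 0.0156 0.066 ] yaw 6.3 F [-9.   -1.09  5.28] gap 0.0201 q6 -0.102
[0.04 1.21 0.19] [-0.43 -0.   -0.  ]
[12.9554685  -3.38445033]
[-6.89385461 -1.81895295  3.03684542]
```

Call:
{"fn": "play_rows", "kwargs": {
  "steps": [
    [[1,0,0.1,0,0,0,0],[1,0,0.2,0,0,0,0],[1,0,0.3,0,0,0,0],[1,0,0.4,0,0,0,0],[1,0,0.5,0,0,0,0],[1,0,0.6,0,0,0,0],[1,0,0.6,0,0,0,0],[1,0,0.6,0,0,0,0]]
  ]
}}

```text
time: 25.8
tool_pos: [0.5613, 0.0159, 0.0657]
ee_rot: [0.667, 0.745, -0.005, -0.005]
wrist_force: [-13.3, -2.2, 7.1]
finger_gap: 0.0201
```

```bash
python3 - <<'E'
from h import *
go(gw(.025,-.003,.064),6.3); print(inv(bot.read_state()["tool_pos"]))
s=cam("side"); print(bot.read_state()["wrist_force"]); crop(s,190,165,270,225,9,"p5.png")
E
```

```text
t 25.8 pos [0.5613 0.0159 0.0657] yaw 6.31 F [-13.31  -2.25   7.14] gap 0.0201 q6 -0.101
[0.03 0.97 0.16] [-0.85 -0.02  0.01]
[15.36059012 -3.34921996]
[-12.7982605   -1.79361742   8.68321831]
```

View pics/p5.png

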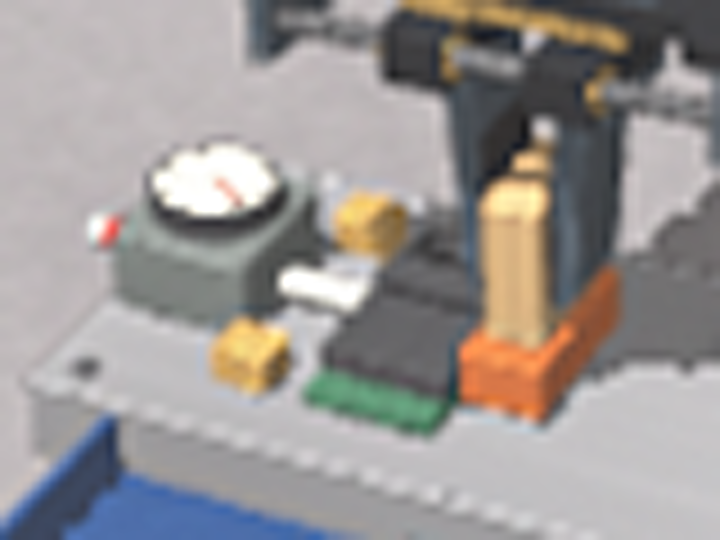

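The block is being dragged down the pad's face as the arm flexes (Fz +8 N), which clamps the pad onto the bed. I'll relieve that with a slight raise and by levelling the tool.

Call:
{"fn": "play_rows", "kwargs": {
  "steps": [
    [[1,0,0,-0.03,-0.2,0,0],[1,0,0,-0.06,-0.4,0,0],[1,0,0,-0.09,-0.6,0,0],[1,0,0,-0.12,-0.8,0,0],[1,0,0,-0.15,-0.9,0,0],[1,0,0,-0.15,-0.9,0,0],[1,0,0,-0.15,-0.9,0,0],[1,0,0,-0.15,-0.9,0,0]]
  ]
}}

```text
time: 26.65
tool_pos: [0.5638, 0.0162, 0.066]
ee_rot: [0.667, 0.745, 0.002, 0.002]
wrist_force: [-5.2, -1.2, -3.3]
finger_gap: 0.0199
```

```bash
python3 - <<'E'
from h import *
go(gw(.025,-.003,.064),6.3); print(inv(bot.read_state()["tool_pos"]))
cam("side"); print(bot.read_state()["wrist_force"])
E
```

```text
t 26.65 pos [0.5638 0.0162 0.066 ] yaw 6.29 F [-5.17 -1.24 -3.34] gap 0.0199 q6 -0.103
[0.03 0.72 0.21] [ 0.33 -0.02 -0.01]
[17.82742958 -3.32125333]
[-5.03674551 -1.15044306 -3.13671791]
```

Much better: −5 N in x, and the pad advanced. I'll continue with a small matching raise.

Call:
{"fn": "play_rows", "kwargs": {
  "steps": [
    [[1,0,0.1,0,-0.1,0,0],[1,0,0.2,-0.01,-0.1,0,0],[1,0,0.3,-0.02,-0.2,0,0],[1,0,0.4,-0.03,-0.2,0,0],[1,0,0.5,-0.04,-0.3,0,0],[1,0,0.5,-0.05,-0.3,0,0],[1,0,0.5,-0.05,-0.3,0,0],[1,0,0.5,-0.05,-0.3,0,0]]
  ]
}}

```text
time: 27.5
tool_pos: [0.5681, 0.0166, 0.0663]
ee_rot: [0.667, 0.745, 0.004, 0.003]
wrist_force: [-6.4, -1.6, -3.7]
finger_gap: 0.0197
```

```bash
python3 - <<'E'
from h import *
go(gw(.025,-.003,.064),6.3); print(inv(bot.read_state()["tool_pos"]))
s=cam("side"); print(bot.read_state()["wrist_force"]); crop(s,190,165,270,225,9,"p6.png")
E
```

```text
t 27.5 pos [0.5681 0.0166 0.0663] yaw 6.3 F [-6.42 -1.58 -3.67] gap 0.0197 q6 -0.103
[0.03 0.28 0.24] [ 0.55 -0.02 -0.  ]
[22.19901959 -3.32009503]
[-6.25763738 -1.62462047 -4.45682824]
```

View pics/p6.png

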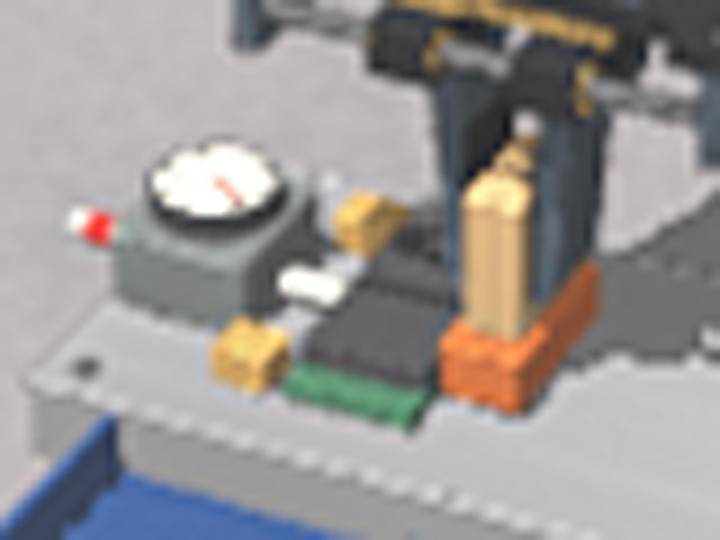

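Call:
{"fn": "play_rows", "kwargs": {
  "steps": [
    [[1,0,0.06,0.02,0,0,0],[1,0,0.12,0.03,0,0,0],[1,0,0.18,0.04,0,0,0],[1,0,0.24,0.04,0,0,0],[1,0,0.3,0.04,0,0,0],[1,0,0.3,0.04,0,0,0],[1,0,0.3,0.04,0,0,0],[1,0,0.3,0.04,0,0,0]]
  ]
}}

```text
time: 28.35
tool_pos: [0.5704, 0.0169, 0.0657]
ee_rot: [0.667, 0.745, 0.003, 0.002]
wrist_force: [-6.5, -0.8, -3.6]
finger_gap: 0.0197
```

```bash
python3 - <<'E'
from h import *
go(gw(.025,-.003,.064),6.3); print(inv(bot.read_state()["tool_pos"]))
s=cam("side"); print(bot.read_state()["wrist_force"]); crop(s,190,165,270,225,9,"p7.png")
E
```

```text
t 28.35 pos [0.5704 0.0169 0.0657] yaw 6.3 F [-6.49 -0.83 -3.64] gap 0.0197 q6 -0.102
[0.03 0.05 0.18] [ 0.45 -0.02  0.  ]
[24.49593408 -3.34274998]
[-7.99443558 -1.84882339 -4.35983391]
```

View pics/p7.png

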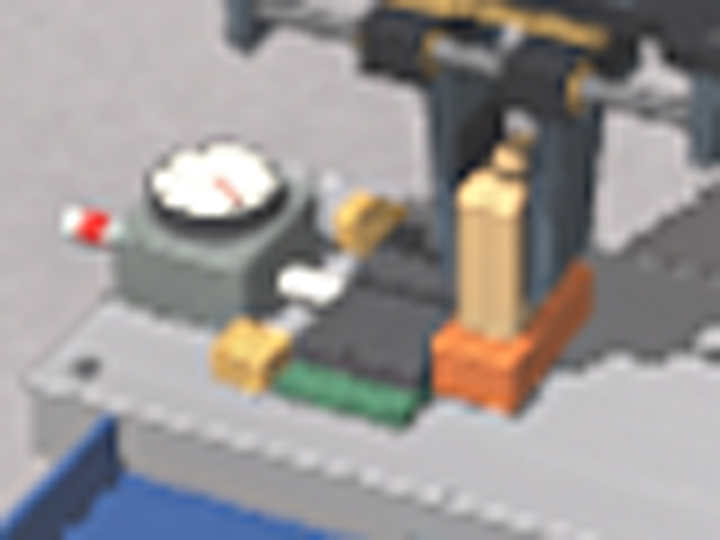

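Call:
{"fn": "play_rows", "kwargs": {
  "steps": [
    [[1,0,0.05,0.03,0,0,0],[1,0,0.1,0.05,0,0,0],[1,0,0.15,0.06,0,0,0],[1,0,0.2,0.07,0,0,0],[1,0,0.25,0.07,0,0,0],[1,0,0.3,0.07,0,0,0],[1,0,0.3,0.07,0,0,0],[1,0,0.3,0.07,0,0,0]]
  ]
}}

```text
time: 29.2
tool_pos: [0.5709, 0.0169, 0.0655]
ee_rot: [0.667, 0.745, 0.001, 0.001]
wrist_force: [-13.6, -2.4, 3.4]
finger_gap: 0.0202
```

```bash
python3 - <<'E'
from h import *
go(gw(.025,-.003,.064),6.3); print(inv(bot.read_state()["tool_pos"]))
s=cam("side"); print(bot.read_state()["wrist_force"]); crop(s,190,165,270,225,9,"p8.png")
E
```

```text
t 29.2 pos [0.5709 0.0169 0.0655] yaw 6.31 F [-13.6   -2.41   3.36] gap 0.0202 q6 -0.102
[0.03 0.01 0.15] [ 0.14 -0.03  0.01]
[24.9371141  -3.32679759]
[-13.22070873  -3.20334933   3.32954524]
```

View pics/p8.png

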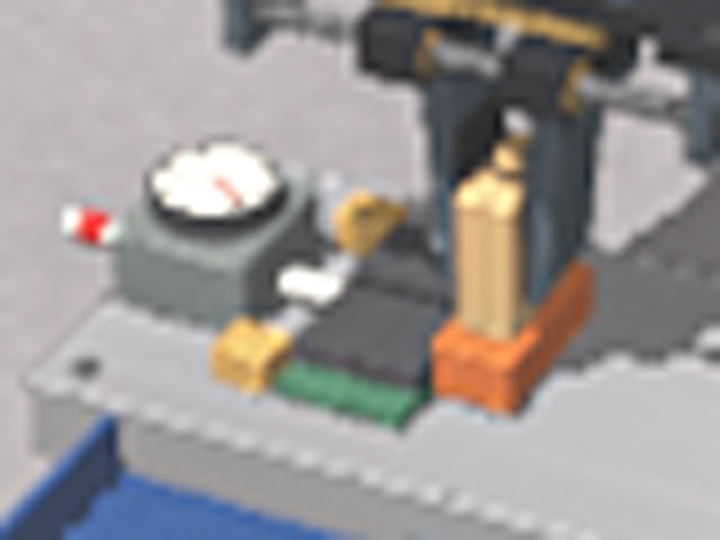

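Call:
{"fn": "play_rows", "kwargs": {
  "steps": [
    [[1,0,0.02,-0.02,0,0,0],[1,0,0.04,-0.03,0,0,0],[1,0,0.06,-0.04,0,0,0],[1,0,0.06,-0.05,0,0,0],[1,0,0.06,-0.05,0,0,0],[1,0,0.06,-0.05,0,0,0],[1,0,0.06,-0.05,0,0,0],[1,0,0.06,-0.05,0,0,0]]
  ]
}}

```text
time: 30.05
tool_pos: [0.5729, 0.0172, 0.0655]
ee_rot: [0.667, 0.745, 0.002, 0.002]
wrist_force: [-9.6, -1.4, -2.8]
finger_gap: 0.0199
```

```bash
python3 - <<'E'
from h import *
go(gw(.025,-.003,.064),6.3); print(inv(bot.read_state()["tool_pos"]))
s=cam("side"); st=bot.read_state(); print(st["wrist_force"],st["torque"]); crop(s,195,175,255,220,12,"p9.png")
E
```

```text
t 30.05 pos [0.5729 0.0172 0.0655] yaw 6.3 F [-9.6  -1.36 -2.82] gap 0.0199 q6 -0.101
[ 0.03 -0.2   0.15] [ 0.31 -0.03  0.  ]
[27.01973401 -3.32376887]
[-9.42223562 -2.25589424 -2.42586383] [-0.51264769  1.95754045 -0.0352503 ]
```

View pics/p9.png

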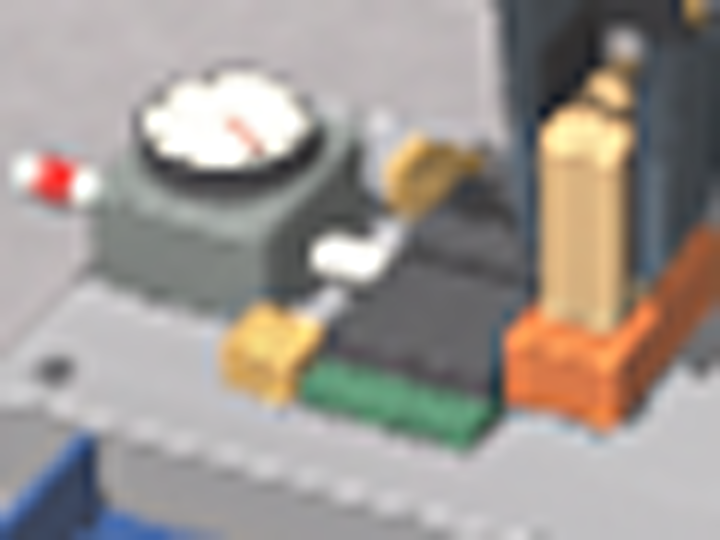

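Call:
{"fn": "play_rows", "kwargs": {
  "steps": [
    [[1,0,0.03,0,0,0,0],[1,0,0.06,0,0,0,0],[1,0,0.09,0,0,0,0],[1,0,0.12,0,0,0,0],[1,0,0.15,0,0,0,0],[1,0,0.15,0,0,0,0],[1,0,0.15,0,0,0,0],[1,0,0.15,0,0,0,0]]
  ]
}}

```text
time: 30.9
tool_pos: [0.5736, 0.0173, 0.0655]
ee_rot: [0.667, 0.745, 0.002, 0.001]
wrist_force: [-12.3, -1.9, -1.8]
finger_gap: 0.0198
```

```bash
python3 - <<'E'
from h import *
go(gw(.025,-.003,.064),6.3); print(inv(bot.read_state()["tool_pos"]))
s=cam("side"); st=bot.read_state(); print(st["wrist_force"],st["torque"]); crop(s,195,175,255,220,12,"p10.png")
E
```

```text
t 30.9 pos [0.5736 0.0173 0.0655] yaw 6.31 F [-12.31  -1.93  -1.8 ] gap 0.0198 q6 -0.101
[ 0.03 -0.27  0.15] [ 0.22 -0.03  0.01]
[27.72473591 -3.3074297 ]
[-10.78470014  -3.42818242  -0.93236929] [-0.52065884  2.32776103  0.01738224]
```

View pics/p10.png

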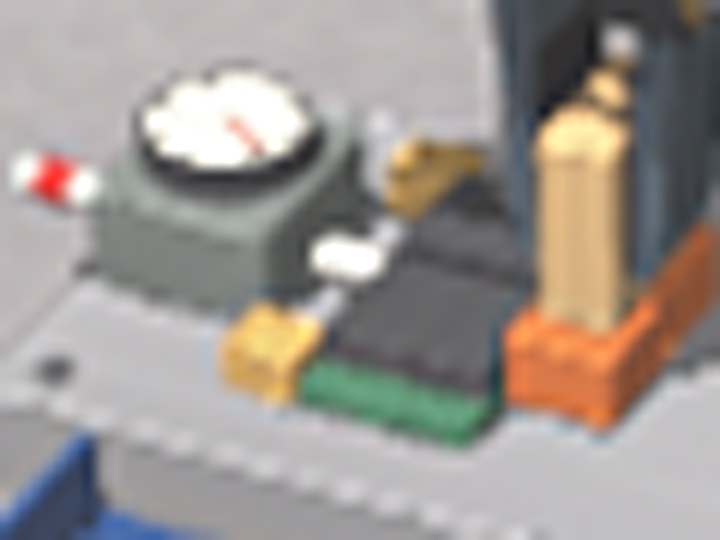

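```bash
python3 - <<'E'
from h import *
s=cam("side"); print(bot.read_state()["time"])
free=cv2.imread("pics/w9s.png"); 
xs=np.arange(140,215,1.)
W=np.array([gw(x/1000,-.001,.038) for x in xs]); q=w2pix(s,W)
print(q[0],q[-1])
# band profile: max over perpendicular +-4px of saturation-ish redness and brightness
d=(q[-1]-q[0]);d/=np.linalg.norm(d);n=np.array([-d[1],d[0]])
def prof(img,u0,v0,k,off):
    u=(q[:,0]+off*n[0]-u0+.5)*k-.5; v=(q[:,1]+off*n[1]-v0+.5)*k-.5
    return cv2.remap(img,u.astype(np.float32)[:,None],v.astype(np.float32)[:,None],cv2.INTER_LINEAR)[:,0].astype(float)
now=s["pixels"]
def red(p): return p[:,2]-(p[:,0]+p[:,1])/2
for nm,im,a in(("free",free,(175,120,5)),("now",now,(0,0,1))):
    ps=[red(prof(im,*a,o)) for o in np.arange(-3,3.1,.5)]
    m=np.max(ps,0); print(nm,np.round(m).astype(int).tolist())
    print("best off",np.arange(-3,3.1,.5)[np.argmax([p.max() for p in ps])])
    o=np.arange(-3,3.1,.5)[np.argmax([p.max() for p in ps])]
    print(" bright",prof(im,*a,o).mean(1).round().astype(int).tolist())
crop(s,195,175,255,220,12,"p11.png")
E
```

```text
31.0
[211.73665039 192.92929371] [190.66861319 187.22137527]
free [0, 0, 0, 0, 1, 1, 0, 1, 0, 0, 0, 0, 0, 1, 1, 0, 0, 0, 0, -1, -2, -2, -2, -2, -2, -2, -3, -2, 0, 10, 27, 44, 57, 63, 61, 53, 48, 38, 24, 12, 6, 6, 7, 6, 6, 6, 6, 6, 6, 8, 6, 6, 6, 7, 7, 7, 6, 6, 6, 6, 6, 6, 6, 6, 6, 7, 7, 8, 6, 7, 6, 6, 7, 6, 6]
best off 0.5
 bright [163, 163, 163, 164, 166, 168, 169, 167, 164, 160, 157, 157, 158, 160, 164, 167, 169, 167, 165, 162, 158, 155, 153, 151, 152, 154, 158, 160, 158, 153, 149, 154, 166, 182, 203, 225, 240, 253, 255, 254, 244, 227, 209, 193, 182, 175, 174, 175, 178, 179, 180, 181, 182, 182, 182, 182, 183, 182, 183, 183, 183, 183, 182, 182, 182, 182, 182, 182, 183, 183, 183, 183, 183, 183, 183]
now [0, 0, 0, 0, 1, 1, 1, 1, 0, 1, 0, 0, 0, 0, 0, 0, 0, 0, -1, -2, -1, -2, -2, -2, -2, -4, -3, -1, 1, 2, 3, 4, 4, 5, 6, 8, 14, 24, 36, 63, 92, 128, 152, 172, 191, 190, 172, 159, 136, 102, 80, 54, 33, 16, 4, 4, 4, 5, 6, 6, 6, 6, 6, 6, 6, 6, 6, 6, 6, 6, 6, 6, 6, 6, 6]
best off -0.5
 bright [155, 154, 155, 156, 158, 159, 159, 157, 156, 155, 153, 150, 149, 149, 152, 154, 157, 155, 154, 150, 147, 142, 139, 136, 140, 143, 147, 148, 151, 153, 158, 173, 191, 207, 220, 228, 236, 240, 223, 205, 187, 168, 150, 132, 115, 118, 123, 132, 147, 171, 193, 217, 224, 230, 235, 231, 217, 201, 184, 183, 185, 186, 187, 187, 187, 188, 188, 188, 189, 189, 189, 190, 190, 189, 189]
```

Measured on the red-banded tail, the plunger has come out about 15 mm compared with the free picture, so the pad is home. I'll add a slight extra press to seat it on both stops and check that it stands firm.

Call:
{"fn": "play_rows", "kwargs": {
  "steps": [
    [[1,0,0.02,0,0,0,0],[1,0,0.04,0,0,0,0],[1,0,0.06,0,0,0,0],[1,0,0.08,0,0,0,0],[1,0,0.1,0,0,0,0],[1,0,0.1,0,0,0,0],[1,0,0.1,0,0,0,0],[1,0,0.1,0,0,0,0]]
  ]
}}

```text
time: 31.8
tool_pos: [0.5737, 0.0172, 0.0655]
ee_rot: [0.667, 0.745, 0.001, 0.0]
wrist_force: [-12.8, -2.7, -0.1]
finger_gap: 0.0201
```

```bash
python3 - <<'E'
from h import *
go(gw(.025,-.003,.064),6.3); print(inv(bot.read_state()["tool_pos"]))
s=cam("side")
for i in range(3):
    cam("top"); st=bot.read_state(); print(st["wrist_force"],st["tool_pos"])
im=s["pixels"][165:225,185:265]; im=cv2.resize(im,None,fx=9,fy=9,interpolation=cv2.INTER_CUBIC)
cv2.imwrite("pics/p12.png",im)
q=lambda P:((w2pix(s,np.array([gw(*p) for p in P]))-[185,165]+.5)*9-.5).astype(int).reshape(-1,1,2)
cv2.polylines(im,[q([(.039,.05,.037),(.085,.05,.037),(.085,-.05,.037)])],False,(0,255,0),1)
cv2.polylines(im,[q([(.039,.039,.046),(.085,.039,.046),(.085,-.039,.046),(.039,-.039,.046)])],True,(255,0,0),1)
cv2.imwrite("pics/p12o.png",im)
E
```

```text
t 31.8 pos [0.5737 0.0172 0.0655] yaw 6.31 F [-12.75  -2.69  -0.13] gap 0.0201 q6 -0.101
[ 0.03 -0.28  0.15] [ 0.1  -0.03  0.01]
[27.7834748  -3.33981941]
[-12.63036261  -2.0487498    1.05726615] [0.57367147 0.01727128 0.06554436]
[-12.86944818  -2.19248699   0.9044327 ] [0.57366948 0.01723232 0.06554519]
[-12.66809785  -3.08242618   0.7596925 ] [0.57369531 0.01724842 0.06555758]
```

View pics/p12.png

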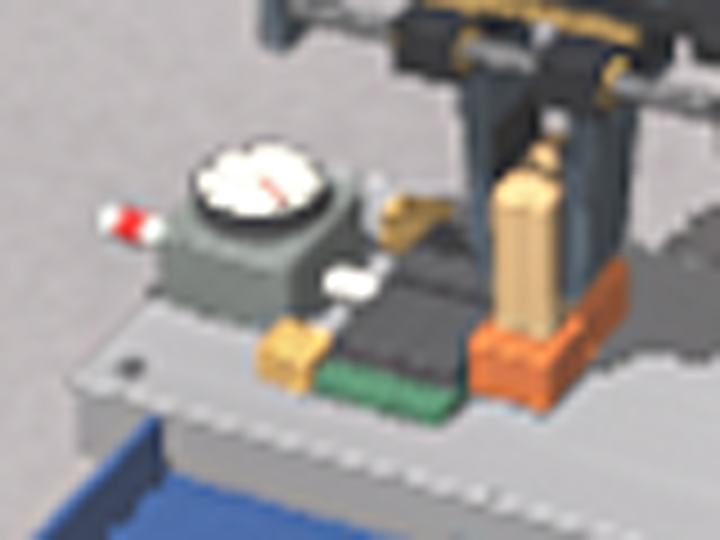

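View pics/p12o.png

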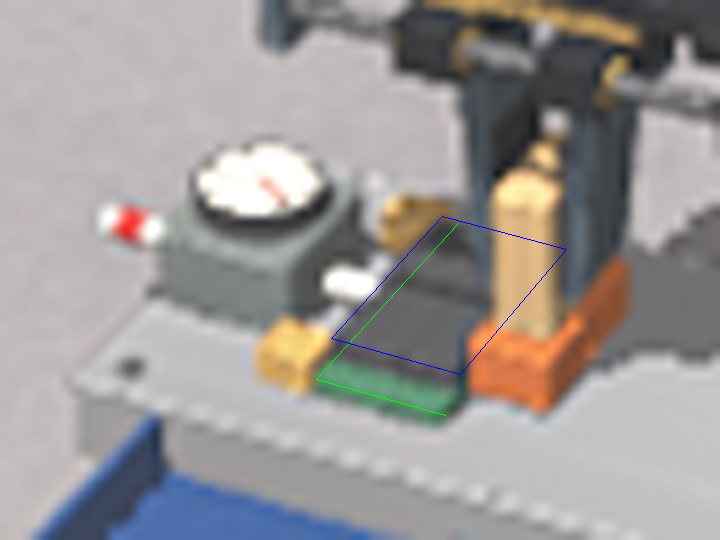

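Call:
{"fn": "play_rows", "kwargs": {
  "steps": [
    [[1,0,0.02,-0.01,0,0,0],[1,0,0.04,-0.02,0,0,0],[1,0,0.06,-0.03,0,0,0],[1,0,0.08,-0.04,0,0,0],[1,0,0.1,-0.04,0,0,0],[1,0,0.1,-0.04,0,0,0],[1,0,0.1,-0.04,0,0,0],[1,0,0.1,-0.04,0,0,0]]
  ]
}}

```text
time: 32.8
tool_pos: [0.5738, 0.0172, 0.0656]
ee_rot: [0.667, 0.745, 0.0, -0.0]
wrist_force: [-13.2, -2.9, 0.0]
finger_gap: 0.0198
```

```bash
python3 - <<'E'
from h import *
go(gw(.025,-.003,.064),6.3); print(inv(bot.read_state()["tool_pos"]))
s=cam("side"); t=cam("top"); st=bot.read_state(); print(st["wrist_force"],st["tool_pos"])
crop(s,185,165,265,225,9,"p13.png"); cv2.imwrite("pics/p13f.png",s["pixels"]); cv2.imwrite("pics/p13t.png",t["pixels"])
xs=np.arange(185,210,1.); q=w2pix(s,np.array([gw(x/1000,-.001,.038) for x in xs])); d=q[-1]-q[0]; d/=np.linalg.norm(d); n=np.array([-d[1],d[0]])*-.5
p=cv2.remap(s["pixels"],(q[:,0]+n[0]).astype(np.float32)[:,None],(q[:,1]+n[1]).astype(np.float32)[:,None],cv2.INTER_LINEAR)[:,0].mean(1)
print(p.round().astype(int).tolist())
E
```

```text
t 32.8 pos [0.5738 0.0172 0.0656] yaw 6.32 F [-1.324e+01 -2.930e+00  1.000e-02] gap 0.0198 q6 -0.101
[ 0.03 -0.29  0.16] [-0.02 -0.03  0.02]
[27.88174632 -3.34458248]
[-13.80436482  -3.48405181  -0.7664746 ] [0.57374819 0.01725183 0.0655676 ]
[118, 123, 132, 147, 170, 192, 216, 224, 230, 236, 231, 217, 201, 183, 183, 184, 186, 187, 187, 188, 188, 188, 189, 189, 189]
```

View pics/p13f.png

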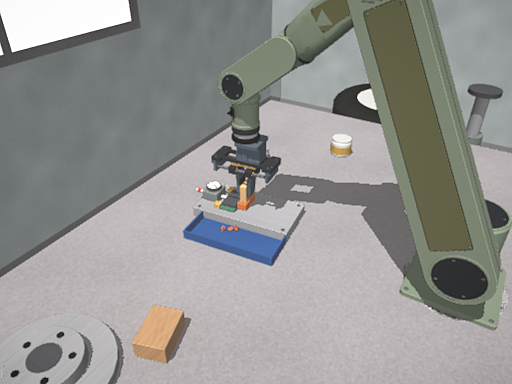

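View pics/p13t.png

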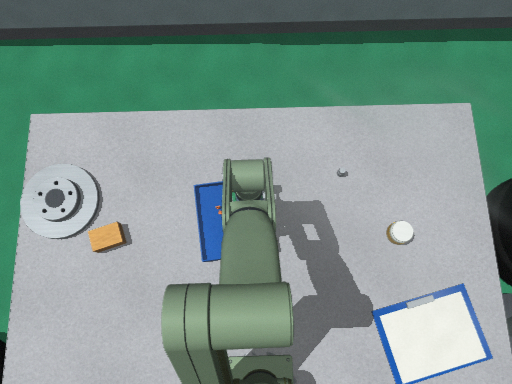

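The pad no longer moves with another 2 mm of command, and the plunger tail reading is unchanged at about 15 mm. Socket, tin and carton stand where they were. Handing in.

```bash
python3 - <<'E'
from plant import bot
print(bot.sign_off()); s=bot.read_state(); print(s["time"],s["wrist_force"],s["finger_gap"])
E
```

```text
the job is handed in; nothing more can be done
None
the job is handed in; nothing more can be done
```

I handed the job in at about 33 s (limit 56 s). All three chips are in the blue tray, and the block is still gripped, holding the pad home with light pressure.

**What I did**
- Gripped the block by its handle and swept the three chips into the tray in one pass, with the fingers above chip height.
- Nudged the pad about 9 mm sideways with the block to centre it on the plunger.
- Pushed it along the bed and pressed it home.

**Last checks**
- **Pad home:** The plunger's tail has come out about 15 mm compared with the free picture. About 2 mm of extra commanded push moved the tool only about 0.1 mm.
- **Push force:** It ends at about 13.5 N, of which the spring takes 8.1 N. There is almost no vertical load.
- **Chips and bystanders:** The chips show in the tray. The socket, tin and carton look unmoved.

**What went wrong or stayed unsure**
- **Caught on the bed edge:** On the first try at the nudge the block caught the bed's edge, with about 30 N sideways and 27 N upward. I backed off and redid it with more clearance; the pad had not moved and the block stayed in the grip.
- **Restarted the push:** The first push at the plunger stuck because the block was dragging downward. I backed off once and finished with the tool slightly raised and levelled, so the push was not one continuous stroke.
- **Calibration offset:** The tool's final x reads about 3 mm past my calculated home position. I put this down to calibration and block tilt, and relied on the plunger travel and the firm stop.
- **Right-hand stop:** Contact there is inferred from the squareness and the firm stop, because the camera could not see it clearly.

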